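Set up the nameplate plotter: load the blank and hang the pens

ROBOT

A 6-joint arm with a two-finger parallel gripper is mounted at the origin on the work surface. World frame = base frame: x ahead of the robot, y to its left, z up, the work surface at z = 0. Lengths are in m, angles in rad, forces in N, time in s.
With the tool pointing down it reaches from about 0.375 to 0.9 m from the base axis. Payload 3.1 kg.
Tool frame: the origin (TCP) lies at the very end of the fingers, on their centre line; the grasp point (between the pads) lies 19 mm behind it; z points along the fingers, x is the direction in which the jaws open and shut, and the axes are right-handed (so a half turn about z gives the same grasp; the last joint's range is limited). The gripper opens to 87 mm and grips with 3 to 60 N. Pads are 19 mm wide; open, the fingers measure 117 mm over their backs; the gripper's body (75 mm by 190 mm) begins 51 mm behind the grasp point.
Start: joints at [-1.522, 0.527, 1.433, -0, 1.181, -0.178], TCP at [0.141, -0.609, 0.223] pointing down, gripper open.
Joint ranges: [-3.08, 3.08], [-0.75, 2.2], [0.22, 2.44], [-1.43, 4.57], [0, 2.65], [-2.85, 2.85]. Speed limits (rad/s): [2.79, 2.79, 3.14, 3.14, 3.14, 3.14].

INTERFACE

Orientations are given as a rotation vector (axis times angle).
In Python, from workcell import robot, optics, job gives the robot as it stands. The module is installed in compiled form; this text tells all that it offers.
- The arm moves only by the tool send_rows, never from a script. Its argument "moves" is text: rows parted by semicolons, each of 7 numbers parted by spaces: the shift along the tool's x, y, z in m, then the turn, a rotation vector about the tool's x, y, z in rad, then the finger opening in m, from 0 to 0.087. A call has 1 to 20 rows; each row shifts and turns the commanded pose from where the row before left it, along the tool's axes as they then stand; what a row does not reach is not made up. A row lasts 1/12 s, in which the tool goes at most 41.7 mm and 7.16 degrees, less where a joint would pass 70% of its speed; a pose out of reach is approached as far as the arm can. A call with a gripper value outside its range is refused whole. The fingers move at their own pace and stop on an object; "squeeze" is the grip in N (left out, the last holds). Time passes only in rows, so rows that do not move let the fingers close. It gives the time, the measured TCP pose, the force and the opening at its end, in the units of the state.
- robot.observe(): the state, without advancing time (a new reading comes with each control period).
- optics.snapshot(name): name is "scene" or "top" or "wrist"; returns (picture, depth): 400x640x3 uint8, red, green, blue; 400x640 float32, m along the optical axis (not along the pixel's ray), 0 where there is no reading.
- optics.camera_info(name): a dict with "K" (3x3 intrinsics, pixels), "dist_coeffs" ([k1, k2, p1, p2, k3] as OpenCV has them; the pictures are not rectified), "R" (3x3) and "t" (3): a world point X has camera coordinates R X + t. Camera axes: x right, y down, z forward; pixel columns grow to the right and rows downward; lengths in m; the calibration is good to about 2 mm. A picture is of the moment at which its call begins: read the wrist's pose just before it. camera_info takes no time and is no camera call; for the wrist camera it gives the pose at the moment of the call.
- job.sign_off(): hands the job in, once; it reports no verdict.
The state is a dict: "time_s": time; "q": joint angles; "qd": joint speeds; "effort": joint torques, N m; "tcp_pos": TCP position; "tcp_rot": TCP orientation; "force": force on the tool from outside, world axes, zero at the start; "wrist_torque": the same for the moment, N m; "gripper_width": finger opening in m.
Only numpy, scipy, OpenCV 4.12 (cv2) and the standard library are available. Lean on these libraries where they do the work, as an engineer would, in place of code of your own. Each camera call takes 0.05 s, during which the arm holds its last target. There are 200 camera calls.

TASK

Get the nameplate plotter ready for its next job. The thin brass blank is too flat to pick up off the granite plate, so slide it out over the plate's near edge, still flat, until enough sticks out to grip, then lay it on the plotter bed under the raised pen, between the guides and up to the back stop, and lower the pen-lift lever fully onto it. Also hang every paint pen that is lying on the bench tip down by its collar in the rack, one per slot, any slot; pinched by its ball head, a pen swings down plumb when the grip is slackened and can be gripped firmly again. Leave the spray bottle, pendant, tape and yellow box where they are.

Things in the scene. Friction and masses are not known exactly. Their poses are not given: they have to be found in the camera images.
- pen_lift (a joint): pen-lift lever on the plotter head, rad: 0 = lowered (lever level, from its pivot towards the open front, -x of point lift_pivot), 1.1 = fully raised; the knob rises on a 60 mm arc. It stays where it is left (1 to 2 N at the knob moves it) and lifts the pen 20 mm per rad
- lift_knob (a point): centre of the red 18 mm ball knob at the end of the pen-lift lever (8 mm rod), 60 mm from the pivot; it stands 33 mm clear of the head, on the plotter's -y side
- lift_pivot (a point): point on the lever's pivot axis, abreast of the knob; axes as the plotter's: x from the open front into the throat, y along the pivot, z up. The plotter is fixed
- bed (a point): centre of the bed's top, 50 mm up; bed 80 mm along x, which runs from its open front (-40 mm) to the back stop (face at +40 mm); side guides 48 mm apart, 6 mm high. The head, 54 mm wide, 43 to 93 mm above the bed, starts at x = -2 mm; the pen comes down at x = +15 mm, and lowered its tip stops 3 mm above the bed. In front of the bed the space below its top is free for 20 mm down
- blank_center (a point): centre of the brass nameplate blank, 120 x 40 x 3 mm (x, y, z), 110 g, lying flat on the granite plate at first, on which it slides easily (friction about 0.3). Loaded against the back stop, its centre is 20 mm in front (-x) of the bed's centre and 40 mm of it sticks out over the bed's front
- granite: black granite surface plate, 200 mm (x) by 170 mm (y), top face 50 mm above the bench; origin under its centre, near edge (facing the robot) at 100 mm along its -x. Fixed
- slot1 (a point): pen rack, fixed: slot 1, furthest to its -y; point on the fork plate's top, 100 mm up, where a hung pen's axis belongs (16 mm from the slot's rear end, 24 mm from its open front). Axes: the rack's. Slots are 18 mm wide, open at the front (-x), above and below, 50 mm apart along +y. A collar rests on the plate: a hung pen's ball centre is 60 mm above this point
- slot2 (a point): pen rack, slot 2, as slot 1
- slot3 (a point): pen rack, slot 3, as slot 1
- slot4 (a point): pen rack, slot 4, as slot 1
- slot5 (a point): pen rack, slot 5, as slot 1
- pen1_head (a point): red paint pen, 140 mm, 60 g; lies on the bench on collar and tip. Point: centre of its 20 mm ball head, 19 mm up; x axis from tip (130 mm away, at -x) to ball. Barrel and body 13 mm thick, hexagonal collar 26 mm wide, 6 mm thick, its tip-side face 60 mm from the ball centre. Balance point 70 mm from the ball, tip side: held by the ball at only some 3 N it swings tip down. May be absent (None)
- pen2_head (a point): blue paint pen, otherwise just as the red pen. May be absent (None)
- pen3_head (a point): green paint pen, otherwise just as the red pen. May be absent (None)
- pen4_head (a point): orange paint pen, otherwise just as the red pen. May be absent (None)
- pen5_head (a point): yellow paint pen, otherwise just as the red pen. May be absent (None)
- spray_mid (a point): white spray bottle with green cap, 64 mm diameter, 170 mm tall, centre half-way up; leave alone
- pendant: black teach pendant, 160 x 250 x 45 mm, with a red stop button, lying on the bench, origin under its centre; leave alone
- tape: blue roll of tape, 90 mm outer diameter, 24 mm high, origin under its centre; leave alone
- capbox: yellow open box, 90 x 120 x 50 mm, origin under its centre; leave alone
Things that resemble listed ones, but are neither listed nor needed, are in the scene too. Of the things that look like the part that bears blank_center, the smaller one is meant.

How it is judged:
By the outcome, as a careful person would: the job done as asked, in the order asked, and still so for the second after the job is handed in, with the robot touching nothing.
Of pen1, pen2, pen3, pen4, pen5 only 3 to 5 are there at a start; the rules pass over those that are not, and their reading is None.
At some moment in a run one of pen1, pen2, pen3, pen4, pen5 may be knocked a few centimetres aside while the robot is not near it.
It also fails if it takes over 210 s, if anything falls off the work surface, if the arm or the gripper's body presses on something with over 40 N, if the wrist force passes 120 N, or if a joint passes its speed limit or range.

## Working session

There is one attempt and no reset: what is moved stays moved. The work goes in short steps, Python scripts to look and compute and a tool call to move; the robot and the scene stay as the last step left them, time stands still between calls to the robot, and variables do not carry over. Pictures are saved under pics/ and viewed, about 12 in all and at most 16, crops included, and the job is handed in when it is done.

Besides the shell and the picture viewer there is one more tool, called after "Call:" as name(argument=value, ...) on one line, values as JSON. send_rows: Moves the arm, as the interface text tells. Its arguments: {"type":"object","properties":{"moves":{"type":"string"},"squeeze":{"type":"number"}},"required":["moves"]}

```bash
ls; mkdir -p pics; cat > h.py <<'E'
import numpy as np, cv2
from workcell import robot, optics, job
from scipy.spatial.transform import Rotation as Ro
def snap(n):
    s=robot.observe(); ci=optics.camera_info(n); im,d=optics.snapshot(n)
    return im,d,ci,s
def save(n,im,crop=None,sc=1):
    if crop: x0,y0,x1,y1=crop; im=im[y0:y1,x0:x1]
    im=cv2.resize(im,None,fx=sc,fy=sc,interpolation=cv2.INTER_CUBIC) if sc!=1 else im
    cv2.imwrite('pics/%s.png'%n,im[:,:,::-1])
def ray(ci,uv):
    K,D,R,t=[np.array(ci[k],float) for k in('K','dist_coeffs','R','t')]
    p=cv2.undistortPoints(np.array(uv,float).reshape(-1,1,2),K,D)[:,0]
    d=np.c_[p,np.ones(len(p))]@R
    return -R.T@t,d
def onz(ci,uv,z):
    o,d=ray(ci,uv); return o+d*((z-o[2])/d[:,2])[:,None]
def withd(ci,uv,dep):
    o,d=ray(ci,uv); return np.array([o+d[i]*np.median(dep[int(v)-1:int(v)+2,int(u)-1:int(u)+2]) for i,(u,v) in enumerate(uv)])
def proj(ci,X):
    R=np.array(ci['R'],float);return cv2.projectPoints(np.array(X,float).reshape(-1,3),cv2.Rodrigues(R)[0],np.array(ci['t'],float),np.array(ci['K'],float),np.array(ci['dist_coeffs'],float))[0][:,0]
def tri(c1,u1,c2,u2):
    o1,d1=ray(c1,u1);o2,d2=ray(c2,u2);out=[]
    for a,b in zip(d1,d2):
        A=np.c_[a,-b];s=np.linalg.lstsq(A,o2-o1,rcond=None)[0]
        p,q=o1+a*s[0],o2+b*s[1];out.append(np.r_[(p+q)/2,np.linalg.norm(p-q)])
    return np.array(out)
E
python3 - <<'E'
from h import *
np.set_printoptions(precision=3,suppress=True)
for n in('top','scene'):
    im,d,ci,s=snap(n); save(n+'0',im,sc=1.25); np.savez(n+'0.npz',im=im,d=d)
    print(n,ci['K'],ci['dist_coeffs'],ci['R'],ci['t'])
print(s)
E
```

```text
pics
top [[459.599   0.    320.025]
 [  0.    459.599 198.206]
 [  0.      0.      1.   ]] [-0.048  0.     0.     0.     0.   ] [[-0.012 -1.     0.016]
 [-0.994  0.011 -0.111]
 [ 0.111 -0.017 -0.994]] [-0.009  0.535  1.419]
scene [[442.825   0.    322.377]
 [  0.    442.825 203.566]
 [  0.      0.      1.   ]] [-0.056  0.     0.     0.     0.   ] [[-0.665  0.746 -0.021]
 [ 0.493  0.418 -0.763]
 [-0.561 -0.518 -0.646]] [ 0.352 -0.164  1.946]
{'time_s': 0.05, 'q': array([-1.522,  0.528,  1.434,  0.   ,  1.181, -0.179]), 'qd': array([-0.001, -0.002, -0.   ,  0.   , -0.   ,  0.001]), 'effort': array([  0.   , -44.137, -17.734,   0.064,   0.053,  -0.   ]), 'tcp_pos': array([ 0.141, -0.608,  0.222]), 'tcp_rot': array([-2.457,  1.955,  0.002]), 'force': array([-0.11 , -0.301, -0.153]), 'wrist_torque': array([ 0.004,  0.026, -0.019]), 'gripper_width': 0.08672097788600243}
```

```bash
sleep 1; ls pics
```

```text
scene0.png
top0.png
```

View pics/top0.png

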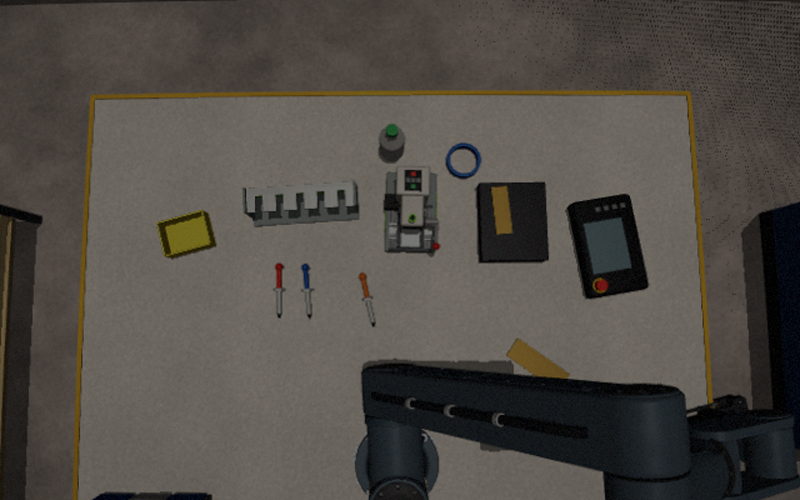

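View pics/scene0.png

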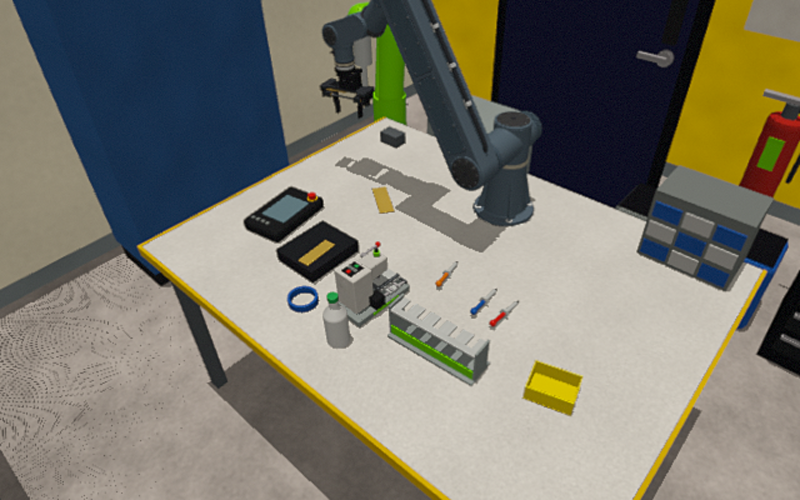

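Top view (1.25x): red pen ball (279,267), blue (306,267), orange (363,276); rack fork (245–358,185–225); plotter (385–438,165–252); blank on the granite (502,211), with a larger decoy on the bench at (538,358). Only three pens are visible. I'll get rough positions next.

```bash
python3 - <<'E'
from h import *
np.set_printoptions(precision=3,suppress=True)
ci=optics.camera_info('top'); f=np.load('top0.npz')
P={'redB':(279,267),'redT':(279,317),'bluB':(306,267),'bluT':(309,317),'orB':(363,276),'orT':(374,324),'knob':(436,246),'bl':(492,188),'br':(507,187),'fr':(511,232),'fl':(496,234),'g1':(478,184),'g2':(545,183),'g3':(548,261),'g4':(478,261),'rk1':(248,195),'rk2':(357,188),'bed':(408,240),'pf':(386,249),'dec':(538,358),'headtop':(413,172)}
uv=np.array(list(P.values()))/1.25
for k,p in zip(P,withd(ci,uv,f['d'])):print(k,p)
im=f['im'];save('t1',cv2.convertScaleAbs(im,alpha=1.6),(300,128,445,218),5.5)
save('t2',cv2.convertScaleAbs(im,alpha=1.6),(185,140,315,265),4.5)
E
```

```text
redB [0.489 0.29  0.028]
redT [0.364 0.293 0.007]
bluB [0.488 0.221 0.032]
bluT [0.363 0.216 0.009]
orB [0.464 0.079 0.031]
orT [0.344 0.053 0.01 ]
knob [ 0.528 -0.099  0.12 ]
bl [ 0.682 -0.249  0.05 ]
br [ 0.683 -0.287  0.052]
fr [ 0.569 -0.293  0.051]
fl [ 0.564 -0.255  0.051]
g1 [ 0.695 -0.215  0.039]
g2 [ 0.705 -0.398  0.001]
g3 [ 0.499 -0.398  0.001]
g4 [ 0.501 -0.216 -0.   ]
rk1 [0.659 0.353 0.099]
rk2 [0.681 0.091 0.066]
bed [ 0.552 -0.035  0.048]
pf [0.532 0.02  0.023]
dec [ 0.253 -0.361  0.005]
headtop [ 0.699 -0.046  0.151]
```

View pics/t1.png

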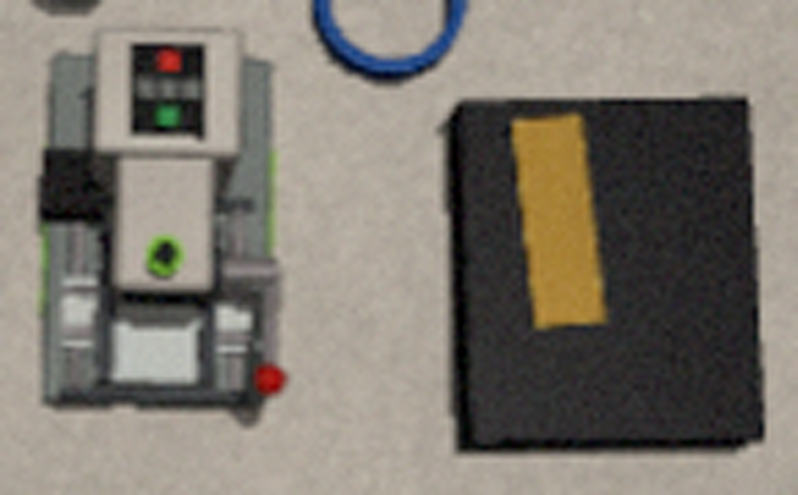

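The enlarged crop shows the plotter nearly axis-aligned, its bed front at crop row 400, the knob at (270,380), and the blank at (512–605,115–328) on the black plate. Next I'll align the tool (x_t=-y, y_t=-x) and look from the wrist.

Call:
send_rows(moves="0 0 0 0 0 0.1125 0.087; 0 0 0 0 0 0.1125 0.087; -0.0245 -0.02 -0.01 0 0 0 0.087; -0.0245 -0.02 -0.01 0 0 0 0.087; -0.0245 -0.02 -0.01 0 0 0 0.087; -0.0245 -0.02 -0.01 0 0 0 0.087; -0.0245 -0.02 -0.01 0 0 0 0.087; -0.0245 -0.02 -0.01 0 0 0 0.087; -0.0245 -0.02 -0.01 0 0 0 0.087; -0.0245 -0.02 -0.01 0 0 0 0.087; -0.0245 -0.02 -0.01 0 0 0 0.087; -0.0245 -0.02 -0.01 0 0 0 0.087; -0.0245 -0.02 -0.01 0 0 0 0.087; -0.0245 -0.02 -0.01 0 0 0 0.087; -0.0245 -0.02 -0.01 0 0 0 0.087; -0.0245 -0.02 -0.01 0 0 0 0.087; -0.0245 -0.02 -0.01 0 0 0 0.087; -0.0245 -0.02 -0.01 0 0 0 0.087; -0.0245 -0.02 -0.01 0 0 0 0.087; -0.0245 -0.02 -0.01 0 0 0 0.087")

```text
time_s: 1.77
tcp_pos: [0.5002, -0.1657, 0.4027]
tcp_rot: [2.223, -2.219, -0.001]
force: [0.8, -0.2, 0.2]
gripper_width: 0.087
```

```bash
cat >> h.py <<'E'
import sys
np.set_printoptions(precision=4,suppress=True)
def st():
    s=robot.observe(); R=Ro.from_rotvec(s['tcp_rot']).as_matrix()
    print('t %.2f'%s['time_s'],'tcp',s['tcp_pos'],'F',s['force'],'w %.4f'%s['gripper_width'],'\nxt',R[:,0],'zt',R[:,2],'q',s['q']); return s,R
E
python3 - <<'E'
from h import *
st()
im,d,ci,s=snap('wrist'); np.savez('w1.npz',im=im,d=d,**{k:ci[k] for k in ci}); print(ci['K'],ci['dist_coeffs'],ci['R'],ci['t'],-np.array(ci['R']).T@ci['t'])
save('w1',cv2.convertScaleAbs(im,alpha=1.3),sc=1.25)
E
```

```text
t 1.77 tcp [ 0.5002 -0.1657  0.4027] F [ 0.7781 -0.1958  0.2101] w 0.0870 
xt [ 0.0019 -1.     -0.0004] zt [-0.0008  0.0004 -1.    ] q [-0.5321  0.2262  1.409  -0.0001  1.5073  1.0368]
[[295.0019   0.     321.3519]
 [  0.     295.0019 201.4177]
 [  0.       0.       1.    ]] [0.0109 0.     0.     0.     0.    ] [[ 0.0022 -1.      0.0009]
 [-0.9632 -0.0018  0.2689]
 [-0.2689 -0.0015 -0.9632]] [-0.1678  0.3996  0.6976] [ 0.5728 -0.166   0.5646]
```

View pics/w1.png

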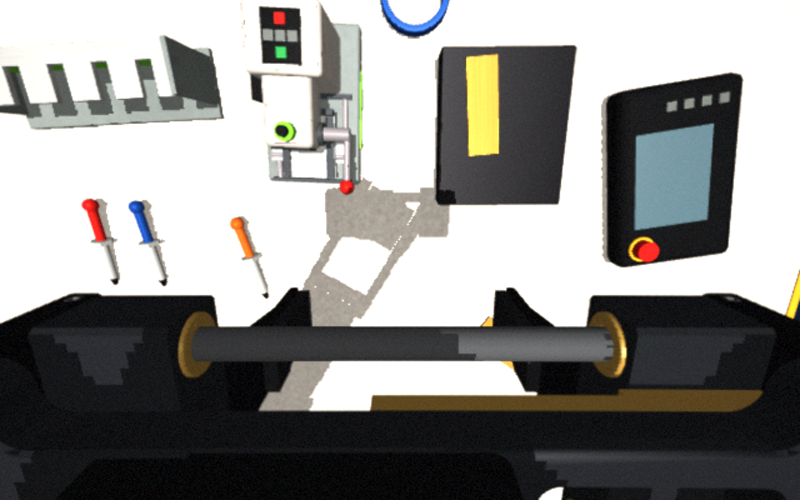

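Wrist view (1.25x): blank corners near (466,56)/(498,54)/(498,154)/(471,157); granite near edge at row 203; knob (346,187), pivot (335,133); pens at (90,205), (136,208) and (237,224). I'll take a second, closer wrist view for triangulation.

Call:
send_rows(moves="-0.015 -0.025 0.02 0 0 0 0.087; -0.015 -0.025 0.02 0 0 0 0.087; -0.015 -0.025 0.02 0 0 0 0.087; 0 0 0 0 0 0 0.087; 0 0 0 0 0 0 0.087")

```text
time_s: 2.23
tcp_pos: [0.5742, -0.1212, 0.3402]
tcp_rot: [2.224, -2.215, -0.007]
force: [0.6, -1.0, 0.9]
gripper_width: 0.0872
```

```bash
python3 - <<'E'
from h import *
st()
im,d,ci,s=snap('wrist'); np.savez('w2.npz',im=im,d=d,**{k:ci[k] for k in ci})
A=cv2.convertScaleAbs(im,alpha=.85)[0:220,160:560]; save('w2',A,sc=2)
E
```

```text
t 2.23 tcp [ 0.5742 -0.1212  0.3402] F [ 0.5885 -0.9687  0.9156] w 0.0872 
xt [ 0.0041 -1.     -0.0017] zt [-0.005   0.0016 -1.    ] q [-0.398   0.3663  1.3714 -0.0004  1.4091  1.1688]
```

View pics/w2.png

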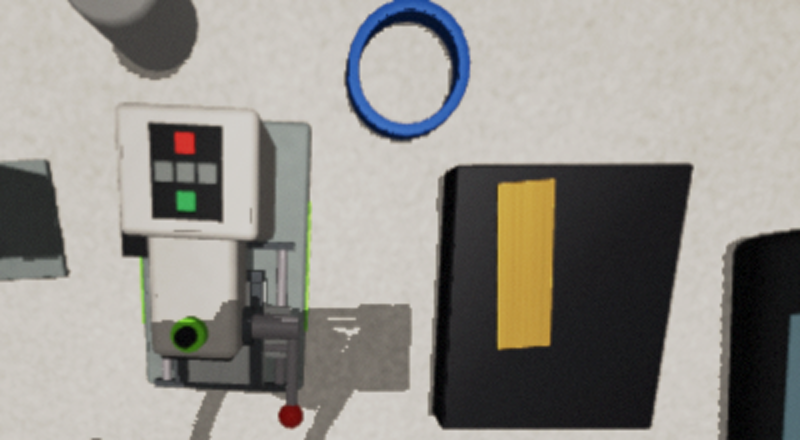

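The closer view shows blank corners (498,182),(554,179),(550,346),(498,349), knob (290,415), pivot (293,327), granite near edge at row 428, and bed front at row 385.

```bash
python3 - <<'E'
from h import *
a=dict(np.load('w1.npz'));b=dict(np.load('w2.npz'));t=dict(np.load('top0.npz'));ct=optics.camera_info('top')
N=['knob','cFL','cFR','cNR','cNL','gNL','gNR']
u1=np.array([(346,187),(467,57),(497,55),(498,154),(471,157),(438,203),(558,204)])/1.25
u2=np.array([(290,415),(498,182),(554,179),(550,346),(498,349),(443,428),(650,428)])/2+[160,0]
print('tri');[print(n,r) for n,r in zip(N,tri(a,u1,b,u2))]
print('depth1');print(withd(a,u1,a['d']));print('depth2');print(withd(b,u2,b['d']))
P={'pivot':(293,327),'headFL':(152,357),'headFR':(237,357),'headBackR':(238,245),'baseFR':(296,388),'baseFL':(150,385),'rod':(293,375),'bedfront':(200,383),'guideR':(283,265),'pentop':(187,334),'baseR':(309,130)}
for k,p in zip(P,withd(b,np.array(list(P.values()))/2+[160,0],b['d'])):print(k,p)
print('on z .053',onz(b,u2[1:5],.053),'top',onz(ct,np.array([(512,121),(580,114),(606,324),(537,329)])/5.5+[300,128],.053))
print('near edge .05',onz(b,u2[5:],.05))
# pens via w1 depth
P={'rB':(90,205),'rT':(115,282),'bB':(136,208),'bT':(164,283),'oB':(237,224),'oT':(265,295)}
for k,p in zip(P,onz(a,np.array(list(P.values()))/1.25,.019)):print(k,p)
E
```

```text
tri
knob [ 0.5281 -0.0992  0.1123  0.0004]
cFL [ 0.6855 -0.2496  0.0417  0.0005]
cFR [ 0.6863 -0.2862  0.0511  0.001 ]
cNR [ 0.5665 -0.2953  0.0549  0.0007]
cNL [ 0.5616 -0.2616  0.0388  0.0014]
gNL [ 0.5014 -0.2168  0.0587  0.0006]
gNR [ 0.4986 -0.3861  0.0475  0.0004]
depth1
[[ 0.529  -0.1004  0.1221]
 [ 0.6837 -0.2483  0.0512]
 [ 0.6857 -0.2855  0.0522]
 [ 0.5662 -0.2962  0.0505]
 [ 0.5622 -0.2602  0.0496]
 [ 0.4995 -0.2177  0.0467]
 [ 0.4917 -0.4059  0.0007]]
depth2
[[ 0.5311 -0.0999  0.122 ]
 [ 0.6847 -0.2471  0.0501]
 [ 0.6867 -0.2868  0.0504]
 [ 0.5658 -0.2975  0.0501]
 [ 0.5636 -0.2572  0.0515]
 [ 0.4981 -0.2193  0.0482]
 [ 0.4832 -0.4138  0.0003]]
pivot [ 0.5899 -0.1023  0.1176]
headFL [0.5511 0.0179 0.0268]
headFR [ 0.5561 -0.0551  0.05  ]
headBackR [ 0.6417 -0.0708  0.1362]
baseFR [ 0.548  -0.1038  0.1146]
baseFL [0.5208 0.0292 0.0005]
rod [ 0.5575 -0.1019  0.1166]
bedfront [ 0.5321 -0.0226  0.0378]
guideR [ 0.6254 -0.0909  0.0351]
pentop [ 0.593  -0.0442  0.1667]
baseR [ 0.7224 -0.1109  0.0246]
on z .053 [[ 0.6844 -0.2463  0.053 ]
 [ 0.6865 -0.2859  0.053 ]
 [ 0.5663 -0.2964  0.053 ]
 [ 0.5639 -0.2567  0.053 ]] top [[ 0.6822 -0.2468  0.053 ]
 [ 0.686  -0.2862  0.053 ]
 [ 0.5643 -0.2969  0.053 ]
 [ 0.5619 -0.2574  0.053 ]]
near edge .05 [[ 0.4987 -0.2189  0.05  ]
 [ 0.4995 -0.3848  0.05  ]]
rB [0.4911 0.2919 0.019 ]
rT [0.3707 0.2804 0.019 ]
bB [0.4869 0.2259 0.019 ]
bT [0.369  0.2051 0.019 ]
oB [0.4633 0.0804 0.019 ]
oT [0.3489 0.0496 0.019 ]
```

The lever reads level: the knob and pivot are both at z≈0.113. So the pen is lowered and must be raised before loading. I'll grip the knob first.

Call:
send_rows(moves="-0.005 0.0112 0.025 0 0 0 0.04; -0.005 0.0112 0.025 0 0 0 0.04; -0.005 0.0112 0.025 0 0 0 0.04; -0.005 0.0112 0.025 0 0 0 0.04; 0 0 0.029 0 0 0 0.04; 0 0 0.029 0 0 0 0.04; 0 0 0.029 0 0 0 0.04; 0 0 0.020 0 0 0 0.04; 0 0 0 0 0 0 0.04; 0 0 0 0 0 0 0.04", squeeze=15)

```text
time_s: 3.12
tcp_pos: [0.5294, -0.1032, 0.1361]
tcp_rot: [2.222, -2.221, -0.0]
force: [1.0, 0.4, 0.4]
gripper_width: 0.0406
```

```bash
python3 - <<'E'
from h import *
st()
b=dict(np.load('w2.npz'));t=dict(np.load('top0.npz'));ct=optics.camera_info('top')
print('head',onz(b,np.array([(152,357),(237,357),(150,240),(238,243)])/2+[160,0],.143))
print('baseR,z.025?',onz(b,np.array([(310,130),(308,380)])/2+[160,0],.025))
cr=lambda p:np.array(p)/5.5+[300,128]
print('bed whites',onz(ct,cr([(112,380),(200,380),(105,310),(212,310),(47,405),(262,405)]),.05))
im,d,ci,s=snap('wrist'); np.savez('w3.npz',im=im,d=d,**{k:ci[k] for k in ci})
save('w3',cv2.convertScaleAbs(im,alpha=.9)[0:300,60:500],sc=1.8)
E
```

```text
t 3.12 tcp [ 0.5294 -0.1032  0.1361] F [0.962  0.3782 0.4106] w 0.0406 
xt [ 0.0004 -1.      0.0001] zt [-0.0004 -0.0001 -1.    ] q [-0.3997  0.5355  1.7298 -0.0003  0.8767  1.1709]
head [[ 0.5747 -0.0162  0.143 ]
 [ 0.5749 -0.0687  0.143 ]
 [ 0.6443 -0.0203  0.143 ]
 [ 0.6429 -0.0718  0.143 ]]
baseR,z.025? [[ 0.7224 -0.1117  0.025 ]
 [ 0.5319 -0.1097  0.025 ]]
bed whites [[ 0.5356 -0.0158  0.05  ]
 [ 0.5351 -0.0656  0.05  ]
 [ 0.5756 -0.0123  0.05  ]
 [ 0.575  -0.073   0.05  ]
 [ 0.5218  0.0211  0.05  ]
 [ 0.5205 -0.1004  0.05  ]]
```

View pics/w3.png

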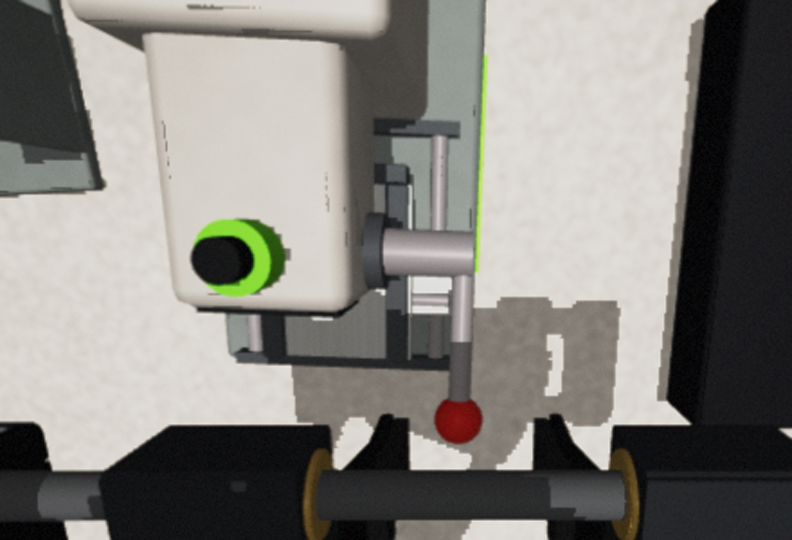

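The knob at (459,420) lies slightly left of the finger centre (~472). The bed between the dark guides spans columns 288–388, and its front is at row 362.

```bash
python3 - <<'E'
from h import *
b=dict(np.load('w3.npz'))
P={'guideLin':(288,345,.056),'guideRin':(388,350,.056),'guideRin2':(388,315,.056),'frontL':(240,357,.05),'frontR':(450,364,.05),'knob':(459,420,.113),'rod1':(459,390,.1135),'rod2':(462,285,.1135),'pivR':(476,250,.1135),'baseR1':(476,270,.03),'baseR2':(486,60,.03),'gR out1':(408,350,.056),'gRout2':(408,190,.056),'headFL':(178,290,.143),'headL2':(148,50,.143),'headR1':(350,300,.143),'headR2':(342,50,.143),'pen':(240,258,.16),'bedfrontC':(338,360,.05),'stop1':(375,128,.06),'stop2':(460,128,.06)}
uv=np.array([v[:2] for v in P.values()])/1.8+[60,0]
w=withd(b,uv,b['d'])
for i,(k,v) in enumerate(P.items()):print(k,onz(b,uv[i:i+1],v[2])[0],'depth',w[i])
E
```

```text
guideLin [ 0.543  -0.0185  0.056 ] depth [ 0.5416 -0.0165  0.0503]
guideRin [ 0.5406 -0.0652  0.056 ] depth [ 0.5404 -0.0651  0.0551]
guideRin2 [ 0.5573 -0.0659  0.056 ] depth [ 0.5571 -0.0658  0.0553]
frontL [0.5356 0.0072 0.05  ] depth [0.5321 0.013  0.0371]
frontR [ 0.5321 -0.094   0.05  ] depth [ 0.5502 -0.0965  0.1143]
knob [ 0.5281 -0.0996  0.113 ] depth [ 0.5315 -0.0998  0.1215]
rod1 [ 0.5401 -0.0997  0.1135] depth [ 0.5413 -0.0997  0.1171]
rod2 [ 0.5784 -0.1009  0.1135] depth [ 0.5786 -0.1009  0.1147]
pivR [ 0.5903 -0.1057  0.1135] depth [ 0.5847 -0.1068  0.0241]
baseR1 [ 0.5753 -0.1067  0.03  ] depth [ 0.5746 -0.1068  0.0236]
baseR2 [ 0.6689 -0.1109  0.03  ] depth [ 0.6707 -0.1111  0.0228]
gR out1 [ 0.5406 -0.0746  0.056 ] depth [ 0.5401 -0.0744  0.054 ]
gRout2 [ 0.6121 -0.0768  0.056 ] depth [ 0.6121 -0.0768  0.0554]
headFL [ 0.5806 -0.0187  0.143 ] depth [ 0.5804 -0.0179  0.1415]
headL2 [ 0.6426 -0.0204  0.143 ] depth [ 0.6428 -0.0199  0.1422]
headR1 [ 0.5778 -0.0685  0.143 ] depth [ 0.5769 -0.0672  0.1373]
headR2 [ 0.6429 -0.0704  0.143 ] depth [ 0.6439 -0.0696  0.1391]
pen [ 0.5912 -0.0449  0.16  ] depth [ 0.5916 -0.0473  0.1656]
bedfrontC [ 0.5341 -0.0399  0.05  ] depth [ 0.5303 -0.0363  0.0362]
stop1 [ 0.6363 -0.0644  0.06  ] depth [ 0.6395 -0.0608  0.0378]
stop2 [ 0.6363 -0.0995  0.06  ] depth [ 0.6408 -0.099   0.0289]
```

Call:
send_rows(moves="-0.003 0 0.021 0 0 0 0.04; 0 0 0.021 0 0 0 0.04; 0 0 0 0 0 0 0.04; 0 0 0 0 0 0 0.015; 0 0 0 0 0 0 0.015; 0 0 0 0 0 0 0.015; 0 0 0 0 0 0 0.015; 0 0 0 0 0 0 0.015", squeeze=12)

```text
time_s: 3.83
tcp_pos: [0.5307, -0.0989, 0.0946]
tcp_rot: [-2.221, 2.219, -0.002]
force: [1.7, 5.3, 1.3]
gripper_width: 0.0179
```

Plotter yaw is about −0.032, bed centre about (0.575,−0.043). The knob is gripped (17.9 mm), so I'll raise it along its arc.

Call:
send_rows(moves="0.0001 -0.0004 -0.0066 0 0 0 0.015; 0.0001 -0.0011 -0.0065 0 0 0 0.015; 0.0001 -0.0018 -0.0063 0 0 0 0.015; 0.0001 -0.0025 -0.0061 0 0 0 0.015; 0.0001 -0.0031 -0.0058 0 0 0 0.015; 0.0001 -0.0038 -0.0054 0 0 0 0.015; 0.0001 -0.0043 -0.005 0 0 0 0.015; 0.0001 -0.0048 -0.0044 0 0 0 0.015; 0.0001 -0.0053 -0.0039 0 0 0 0.015; 0.0001 -0.0057 -0.0033 0 0 0 0.015; 0 0 0 0 0 0 0.015; 0 0 0 0 0 0 0.015")

```text
time_s: 4.83
tcp_pos: [0.5626, -0.0999, 0.1473]
tcp_rot: [2.223, -2.219, -0.001]
force: [-1.1, 5.9, 0.4]
gripper_width: 0.0165
```

Call:
send_rows(moves="0 0 0 0 0 0 0.05; 0 0 0 0 0 0 0.05; 0 0 0 0 0 0 0.05; 0 0 -0.03 0 0 0 0.05; 0 0 -0.03 0 0 0 0.05; 0 0 -0.03 0 0 0 0.05; 0.03 -0.004 0 0 0 0 0.06; 0.03 -0.004 0 0 0 0 0.06; 0.03 -0.004 0 0 0 0 0.06; 0.03 -0.004 0.01 0 0 -0.044 0.06; 0.03 -0.003 0.03 0 0 -0.043 0.06; 0.025 -0.003 0.03 0 0 0 0.06; 0 0 0 0 0 0 0.06; 0 0 0 0 0 0 0.06")

```text
time_s: 6.0
tcp_pos: [0.5871, -0.2756, 0.1649]
tcp_rot: [2.314, -2.123, -0.006]
force: [0.2, 0.6, 0.9]
gripper_width: 0.0599
```

```bash
python3 - <<'E'
from h import *
st()
im,d,ci,s=snap('wrist'); np.savez('w4.npz',im=im,d=d,**{k:ci[k] for k in ci})
tm,td,ct,_=snap('top'); 
def red(im):
    h=cv2.cvtColor(im,cv2.COLOR_RGB2HSV); m=((h[...,0]<6)|(h[...,0]>174))&(h[...,1]>150)&(h[...,2]>60)
    n,l,stt,c=cv2.connectedComponentsWithStats(m.astype(np.uint8)); return [(stt[i][4],c[i]) for i in range(1,n) if stt[i][4]>8]
for nm,i_,d_,c_ in(('w',im,d,ci),('t',tm,td,ct)):
    for a,c in red(i_): print(nm,a,c,withd(c_,[c],d_))
hs=cv2.cvtColor(im,cv2.COLOR_RGB2HSV); m=((hs[...,0]>12)&(hs[...,0]<30)&(hs[...,1]>120)&(hs[...,2]>60)).astype(np.uint8)
cs,_=cv2.findContours(m,cv2.RETR_EXTERNAL,cv2.CHAIN_APPROX_SIMPLE)
for c in sorted(cs,key=cv2.contourArea)[-3:]:
    bx=cv2.boxPoints(cv2.minAreaRect(c)); print(cv2.contourArea(c),bx.tolist(),'\n',onz(ci,bx,.053))
save('w4',cv2.convertScaleAbs(im,alpha=1.0),sc=1.2)
E
```

```text
t 6.00 tcp [ 0.5871 -0.2756  0.1649] F [0.1871 0.6131 0.8597] w 0.0599 
xt [ 0.0859 -0.9963 -0.0021] zt [-0.0038  0.0017 -1.    ] q [-0.6106  0.6252  1.4206 -0.0008  1.0999  0.8746]
w 12 [ 17.     250.5833] [[ 0.5695 -0.0986  0.1663]]
t 15 [330.4 138.6] [[ 0.696  -0.0455  0.1529]]
t 22 [350.0909 183.0909] [[ 0.5613 -0.0991  0.1705]]
t 67 [222.8657 219.    ] [[0.4727 0.292  0.0205]]
t 68 [481.5147 227.6618] [[ 0.4337 -0.5132  0.0624]]
500.5 [[428.1142883300781, 250.55181884765625], [447.5373229980469, 248.73089599609375], [452.3640441894531, 300.21588134765625], [432.9410095214844, 302.03680419921875]] 
 [[ 0.5409 -0.3883  0.053 ]
 [ 0.5446 -0.4073  0.053 ]
 [ 0.4865 -0.4242  0.053 ]
 [ 0.4824 -0.4042  0.053 ]]
3987.5 [[242.0, 311.0], [576.0, 311.0], [576.0, 328.0], [242.0, 328.0]] 
 [[ 0.4537 -0.202   0.053 ]
 [ 0.4855 -0.557   0.053 ]
 [ 0.4647 -0.5637  0.053 ]
 [ 0.4321 -0.2024  0.053 ]]
5606.5 [[296.0, 87.0], [342.0, 87.0], [342.0, 217.0], [296.0, 217.0]] 
 [[ 0.6838 -0.2456  0.053 ]
 [ 0.6872 -0.2854  0.053 ]
 [ 0.5689 -0.2979  0.053 ]
 [ 0.565  -0.2531  0.053 ]]
```

View pics/w4.png

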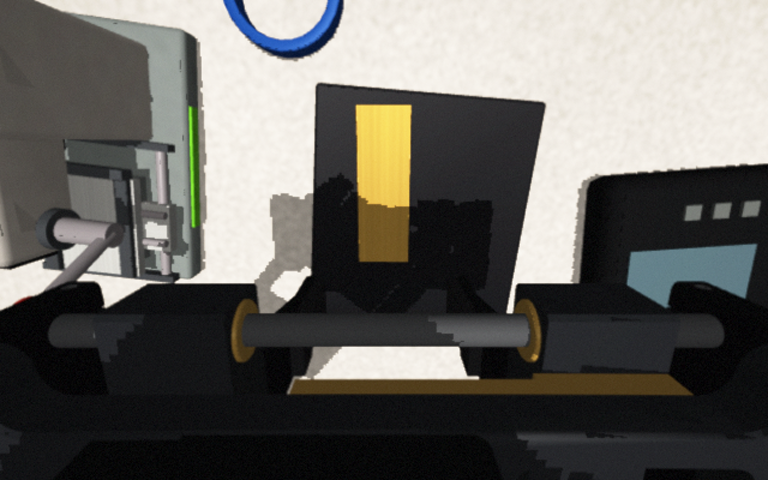

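The knob is up (z≈0.167). The blank is aligned with the tool and centred between the fingers. Descending to it.

Call:
send_rows(moves="0 0 0.03 0 0 0 0.06; 0 0 0.03 0 0 0 0.06; 0 0 0.03 0 0 0 0.06; 0 0 0.0165 0 0 0 0.06; 0 0 0.002 0 0 0 0.06; 0 0 0.002 0 0 0 0.06; 0 0 0.001 0 0 0 0.06; 0 0 0 0 0 0 0.06")

```text
time_s: 6.77
tcp_pos: [0.5899, -0.2745, 0.0583]
tcp_rot: [-2.318, 2.119, -0.007]
force: [-0.5, -0.1, 0.1]
gripper_width: 0.06
```

Call:
send_rows(moves="0 0 0.003 0 0 0 0.06; 0 0 0.002 0 0 0 0.06; 0 0 0.001 0 0 0 0.06; 0 0 0 0 0 0 0.06; 0 0 0 0 0 0 0.06")

```text
time_s: 7.18
tcp_pos: [0.5886, -0.2742, 0.0505]
tcp_rot: [-2.318, 2.121, -0.001]
force: [0.5, 0.6, 4.0]
gripper_width: 0.0601
```

Call:
send_rows(moves="0 0 -0.0008 0 0 0 0.03; 0 0 0 0 0 0 0.03; 0 0 0 0 0 0 0.03; 0 0 0 0 0 0 0.03; 0 0 0 0 0 0 0.03; 0 0 0 0 0 0 0.03", squeeze=10)

```text
time_s: 7.68
tcp_pos: [0.5882, -0.274, 0.0505]
tcp_rot: [2.318, -2.121, -0.001]
force: [-0.3, -0.5, -0.0]
gripper_width: 0.0397
```

Gripped at 39.7 mm with no vertical force. Dragging it out.

Call:
send_rows(moves="0 0.005 0 0 0 0 0.03; 0 0.01 0 0 0 0 0.03; 0 0.01 0 0 0 0 0.03; 0 0.01 0 0 0 0 0.03; 0 0.01 0 0 0 0 0.03; 0 0.01 0 0 0 0 0.03; 0 0.01 0 0 0 0 0.03; 0 0.01 0 0 0 0 0.03; 0 0.01 0 0 0 0 0.03; 0 0.01 0 0 0 0 0.03; 0 0.01 0 0 0 0 0.03; 0 0.006 0 0 0 0 0.03; 0 0 0 0 0 0 0.03; 0 0 0 0 0 0 0.03")

```text
time_s: 8.85
tcp_pos: [0.4776, -0.2841, 0.0508]
tcp_rot: [-2.317, 2.121, -0.0]
force: [0.2, -0.0, 0.0]
gripper_width: 0.0397
```

```bash
python3 - <<'E'
from h import *
st()
im,d,ci,s=snap('wrist'); np.savez('w5.npz',im=im,d=d,**{k:ci[k] for k in ci})
save('w5',cv2.convertScaleAbs(im,alpha=1.2),sc=1.2)
E
```

```text
t 8.85 tcp [ 0.4776 -0.2841  0.0508] F [ 0.2181 -0.0246  0.0064] w 0.0397 
xt [ 0.088  -0.9961  0.0001] zt [ 0.0002 -0.0001 -1.    ] q [-0.7378  0.691   1.7382  0.0001  0.7122  0.7448]
```

View pics/w5.png

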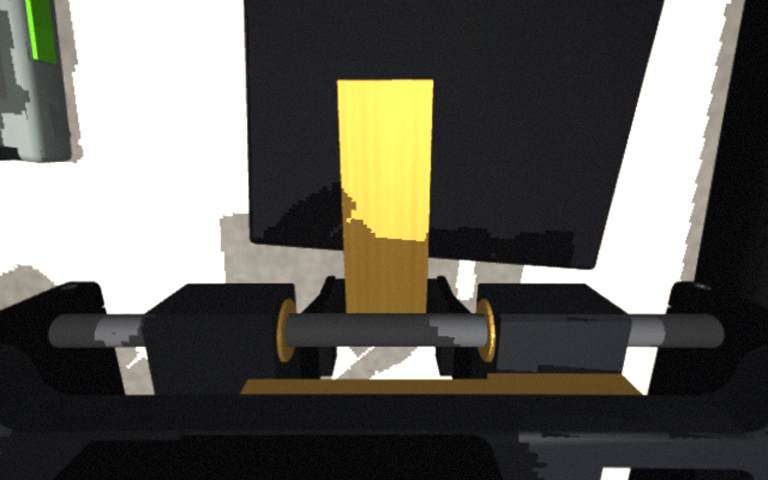

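The blank is dragged well out over the near edge (edge at row ~245, fingers beyond it), still square in the jaws. I'll open, go lower, tilt back 20°, and regrip firmly.

Call:
send_rows(moves="0 0 0 0 0 0 0.055; 0 0 0 0 0 0 0.055; 0 0 0.005 0 0 0 0.055; 0 0 0.005 0 0 0 0.055; 0 0 0 0.1167 0 0 0.055; 0 0 0 0.1167 0 0 0.055; 0 0 0 0.1167 0 0 0.055; 0 0 0 0 0 0 0.055; 0 0 0 0 0 0 0.055")

```text
time_s: 9.65
tcp_pos: [0.4789, -0.2798, 0.0392]
tcp_rot: [-2.169, 1.977, -0.234]
force: [-0.7, 0.3, 0.1]
gripper_width: 0.0549
```

```bash
python3 - <<'E'
from h import *
st(); b=dict(np.load('w5.npz'))
print(onz(b,np.array([(338,80),(433,79),(345,300),(427,300)])/1.2,.053), onz(b,np.array([(252,241),(594,267)])/1.2,.05))
E
```

```text
t 9.65 tcp [ 0.4789 -0.2798  0.0392] F [-0.6729  0.3477  0.1254] w 0.0549 
xt [ 0.0941 -0.9954 -0.0157] zt [ 0.2477  0.0387 -0.9681] q [-0.8511  0.6902  1.893   0.4878  0.4688  0.2002]
[[ 0.5731 -0.2563  0.053 ]
 [ 0.577  -0.2956  0.053 ]
 [ 0.4741 -0.2649  0.053 ]
 [ 0.4777 -0.305   0.053 ]] [[ 0.4994 -0.2188  0.05  ]
 [ 0.5009 -0.3842  0.05  ]]
```

Call:
send_rows(moves="0.005 0 0 0 0 0 0.055; 0 0 0 0 0 0 0.055; 0 0 0 0 0 0 0.03; 0 0 0 0 0 0 0.03; 0 0 0 0 0 0 0.03; 0 0 0 0 0 0 0.03; 0 0 0 0 0 0 0.03; 0 0 0 0 0 0 0.03", squeeze=40)

```text
time_s: 10.32
tcp_pos: [0.4803, -0.2846, 0.0398]
tcp_rot: [-2.17, 1.974, -0.237]
force: [0.3, 0.5, -0.1]
gripper_width: 0.0383
```

```bash
cat >> h.py <<'E'
def goto(p,Rt=None):
    s,R=st(); Rt=R if Rt is None else Rt
    print('shift tool',R.T@(np.array(p)-s['tcp_pos']),'turn tool',Ro.from_matrix(R.T@Rt).as_rotvec())
E
python3 - <<'E'
from h import *
s,R=st()
np.save('Rg.npy',R);np.save('pg.npy',s['tcp_pos'])
E
```

```text
t 10.32 tcp [ 0.4803 -0.2846  0.0398] F [ 0.3274  0.5315 -0.0833] w 0.0383 
xt [ 0.0964 -0.9952 -0.0145] zt [ 0.25    0.0383 -0.9675] q [-0.8562  0.6913  1.8846  0.4863  0.4754  0.1955]
```

```bash
python3 - <<'E'
from h import *
s,R=st(); print('up .10',R.T@[0,0,.1]); 
Rt=Ro.from_euler('z',-.119).as_matrix()@R; np.save('Rb.npy',Rt)
print(R.T@(np.array([.41,-.037,.14])-s['tcp_pos']-[0,0,.1]),Ro.from_matrix(R.T@Rt).as_rotvec())
E
```

```text
t 10.32 tcp [ 0.4803 -0.2846  0.0398] F [ 0.3274  0.5315 -0.0833] w 0.0383 
xt [ 0.0964 -0.9952 -0.0145] zt [ 0.25    0.0383 -0.9675] q [-0.8562  0.6913  1.8846  0.4863  0.4754  0.1955]
up .10 [-0.0014 -0.0252 -0.0967]
[-0.2532  0.0455 -0.0083] [0.0017 0.03   0.1151]
```

Lift first and see whether the blank stays level in the grip.

Call:
send_rows(moves="0 -0.0013 -0.0048 0 0 0 0.03; -0.0001 -0.0025 -0.0097 0 0 0 0.03; -0.0002 -0.004 -0.015 0 0 0 0.03; -0.0002 -0.0045 -0.0175 0 0 0 0.03; -0.0003 -0.005 -0.02 0 0 0 0.03; -0.0003 -0.0045 -0.017 0 0 0 0.03; -0.0002 -0.003 -0.0125 0 0 0 0.03; 0 0 0 0 0 0 0.03; 0 0 0 0 0 0 0.03")

```text
time_s: 11.07
tcp_pos: [0.48, -0.2852, 0.1405]
tcp_rot: [-2.171, 1.974, -0.24]
force: [-0.3, 0.0, -2.1]
gripper_width: 0.0388
```

```bash
python3 - <<'E'
from h import *
st()
im,d,ci,s=snap('wrist'); np.savez('w6.npz',im=im,d=d,**{k:ci[k] for k in ci})
hs=cv2.cvtColor(im,cv2.COLOR_RGB2HSV); m=((hs[...,0]>12)&(hs[...,0]<30)&(hs[...,1]>120)&(hs[...,2]>40)).astype(np.uint8)
m[:40]=0
n,l,q,c=cv2.connectedComponentsWithStats(m)
i=[k for k in range(1,n) if q[k][4]>800]; print([q[k] for k in i])
for k in i:
    v,u=np.nonzero(cv2.erode((l==k).astype(np.uint8),np.ones((5,5)))); 
    if len(u)<50: continue
    j=np.random.RandomState(0).choice(len(u),min(400,len(u)),False); P=withd(ci,np.c_[u[j],v[j]],d)
    A=np.c_[P[:,:2],np.ones(len(P))]; print('plane',np.linalg.lstsq(A,P[:,2],rcond=None)[0],P.min(0),P.max(0))
E
```

```text
t 11.07 tcp [ 0.48   -0.2852  0.1405] F [-0.3085  0.0399 -2.1114] w 0.0388 
xt [ 0.0964 -0.9953 -0.0125] zt [ 0.2511  0.0364 -0.9673] q [-0.8573  0.5037  1.8304  0.3398  0.6959  0.3688]
[array([  284,    75,    75,   187, 13524], dtype=int32), array([ 198,  311,  335,   18, 4717], dtype=int32)]
plane [-0.0132 -0.0049  0.1584] [ 0.4737 -0.3021  0.1517] [ 0.5739 -0.2577  0.1541]
plane [-3.0404 -0.2746  1.6144] [ 0.4742 -0.3378  0.2372] [ 0.4831 -0.2572  0.2437]
```

The blank is level to within 0.8°. Now moving to the front of the plotter.

Call:
send_rows(moves="-0.0158 0.0114 -0.0007 0 0 0 0.03; -0.0158 0.0114 -0.0007 0 0 0 0.03; -0.0158 0.0114 -0.0007 0 0 0 0.03; -0.0158 0.0114 -0.0007 0 0 0 0.03; -0.0237 0 -0.0007 0 0 0 0.03; -0.0237 0 -0.0007 0 0 0 0.03; -0.0237 0 -0.0007 0 0 0 0.03; -0.0237 0 -0.0007 0 0 0 0.03; -0.0237 0 -0.0007 0 0 0 0.03; -0.0237 0 -0.0007 0 0 0 0.03; -0.0237 0 -0.0007 0 0 0 0.03; -0.0237 0 -0.0007 0 0 0 0.03; 0 0 0 0.0009 0.015 0.0575 0.03; 0 0 0 0.0009 0.015 0.0575 0.03; 0 0 0 0 0 0 0.03; 0 0 0 0 0 0 0.03")

```text
time_s: 12.45
tcp_pos: [0.409, -0.0371, 0.1391]
tcp_rot: [-2.058, 2.104, -0.252]
force: [0.9, -0.3, -2.1]
gripper_width: 0.0387
```

```bash
python3 - <<'E'
from h import *
goto([.41,-.037,.052],np.load('Rb.npy'))
E
```

```text
t 12.45 tcp [ 0.409  -0.0371  0.1391] F [ 0.8501 -0.3026 -2.0561] w 0.0387 
xt [-0.0202 -0.9997 -0.0151] zt [ 0.2511  0.0096 -0.9679] q [-0.458   0.3503  2.2248  0.345   0.3616  0.8241]
shift tool [0.0012 0.0209 0.0845] turn tool [0.0017 0.0012 0.002 ]
```

Call:
send_rows(moves="0.0001 0.0001 0.0108 0 0 0 0.03; 0.0001 0.0001 0.0108 0 0 0 0.03; 0.0001 0.0001 0.0108 0 0 0 0.03; 0.0001 0.0001 0.0108 0 0 0 0.03; 0.0001 0.0001 0.0108 0 0 0 0.03; 0.0001 0.0001 0.0108 0 0 0 0.03; 0.0001 0.0001 0.0108 0 0 0 0.03; 0.0001 0.0001 0.0108 0 0 0 0.03; 0 0 0 0 0 0 0.03; 0 0 0 0 0 0 0.03")

```text
time_s: 13.28
tcp_pos: [0.4304, -0.0381, 0.0552]
tcp_rot: [-2.055, 2.107, -0.253]
force: [0.4, 0.5, -1.9]
gripper_width: 0.0385
```

```bash
python3 - <<'E'
from h import *
goto([.516,-.0412,.050],np.load('Rb.npy'))
im,d,ci,s=snap('wrist'); np.savez('w7.npz',im=im,d=d,**{k:ci[k] for k in ci})
save('w7',cv2.convertScaleAbs(im,alpha=1.0)[0:300,120:520],sc=2)
E
```

```text
t 13.28 tcp [ 0.4304 -0.0381  0.0552] F [ 0.4147  0.4722 -1.86  ] w 0.0385 
xt [-0.0231 -0.9996 -0.0152] zt [ 0.2513  0.0089 -0.9679] q [-0.432   0.6022  2.2433  1.0323  0.1324  0.1485]
shift tool [ 0.0012 -0.0816  0.0265] turn tool [ 0.0016  0.0005 -0.0008]
```

View pics/w7.png

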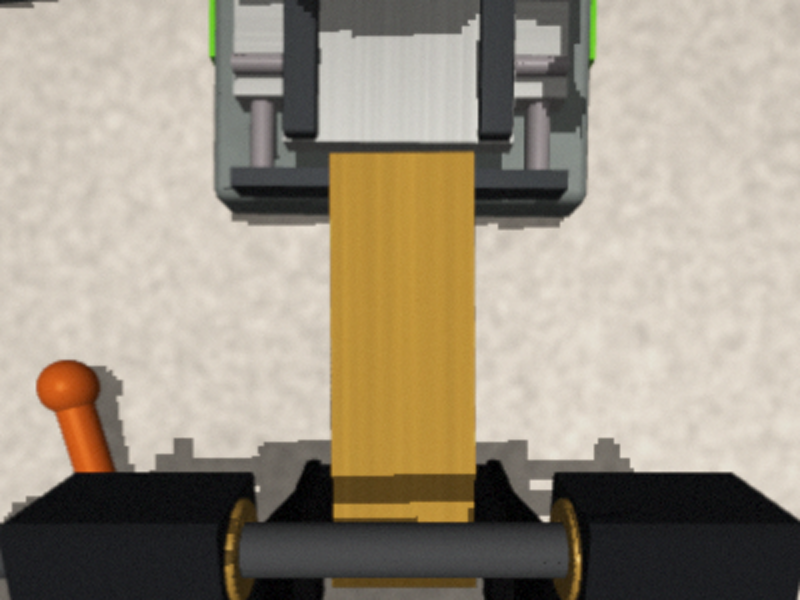

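The blank (columns 330–475) is centred between the guides (inner edges 317 and 480). The bed's front edge at row ~140 is a bit further back than the lower crossbar at row ~180. I'll compute both.

```bash
python3 - <<'E'
from h import *
b=dict(np.load('w7.npz'))
P={'bedfront':(400,141,.05),'gLfront':(302,137,.056),'gRfront':(497,137,.056),'gLin':(317,130,.056),'gRin':(480,130,.056),'gLin2':(319,10,.056),'gRin2':(479,10,.056),'barTopL':(280,171,.037),'barlow':(280,195,.03),'plateFL':(330,153,.068),'plateFR':(474,152,.068),'plateNL':(332,460,.068),'plateNR':(475,460,.068)}
uv=np.array([v[:2] for v in P.values()])/2+[120,0]
w=withd(b,uv,b['d'])
for i,(k,v) in enumerate(P.items()):print(k,onz(b,uv[i:i+1],v[2])[0],'depth',w[i])
E
```

```text
bedfront [ 0.5359 -0.0402  0.05  ] depth [ 0.5359 -0.0402  0.0499]
gLfront [ 0.5353 -0.0116  0.056 ] depth [ 0.5369 -0.011   0.0523]
gRfront [ 0.5337 -0.0686  0.056 ] depth [ 0.5344 -0.0689  0.0543]
gLin [ 0.5372 -0.0161  0.056 ] depth [ 0.5381 -0.0158  0.054 ]
gRin [ 0.5358 -0.0637  0.056 ] depth [ 0.5359 -0.0637  0.0558]
gLin2 [ 0.5717 -0.0176  0.056 ] depth [ 0.5739 -0.0171  0.0525]
gRin2 [ 0.5702 -0.0641  0.056 ] depth [ 0.5741 -0.0649  0.0499]
barTopL [ 0.5328 -0.0008  0.037 ] depth [ 0.5328 -0.0008  0.0371]
barlow [0.5274 0.0009 0.03  ] depth [0.528  0.0013 0.0282]
plateFL [ 0.5256 -0.0212  0.068 ] depth [ 0.5362 -0.0179  0.0417]
plateFR [ 0.5247 -0.0605  0.068 ] depth [ 0.5347 -0.0633  0.0432]
plateNL [ 0.4416 -0.0196  0.068 ] depth [ 0.4415 -0.0196  0.0677]
plateNR [ 0.4407 -0.059   0.068 ] depth [ 0.4407 -0.0591  0.0676]
```

Call:
send_rows(moves="-0.0001 -0.0083 0.0025 0 0 0.001 0.03; -0.0001 -0.0083 0.0025 0 0 0.001 0.03; -0.0001 -0.0083 0.0025 0 0 0.001 0.03; -0.0001 -0.0083 0.0025 0 0 0.001 0.03; -0.0001 -0.0083 0.0025 0 0 0.001 0.03; -0.0001 -0.0083 0.0025 0 0 0.001 0.03; -0.0001 -0.0083 0.0025 0 0 0.001 0.03; -0.0001 -0.0083 0.0025 0 0 0.001 0.03; -0.0001 -0.0083 0.0025 0 0 0.001 0.03; -0.0001 -0.0083 0.0025 0 0 0.001 0.03; 0 0 0 0 0 0 0.03; 0 0 0 0 0 0 0.03")

```text
time_s: 14.33
tcp_pos: [0.5172, -0.0392, 0.0532]
tcp_rot: [-2.045, 2.114, -0.255]
force: [-1.2, 0.1, -0.5]
gripper_width: 0.0388
```

```bash
python3 - <<'E'
from h import *
goto([.5165,-.0388,.0405],Ro.from_euler('z',-.01).as_matrix()@np.load('Rb.npy'))
E
```

```text
t 14.33 tcp [ 0.5172 -0.0392  0.0532] F [-1.1981  0.0648 -0.4983] w 0.0388 
xt [-0.0315 -0.9994 -0.0163] zt [ 0.2533  0.0078 -0.9674] q [-0.3483  0.6317  2.0281  0.3731  0.2602  0.9057]
shift tool [-0.0002  0.0039  0.0122] turn tool [-0.0004  0.002   0.0005]
```

Call:
send_rows(moves="0 0.0009 0.0032 0 0 0 0.03; 0 0.0009 0.0032 0 0 0 0.03; 0 0.0007 0.0028 0 0 0 0.03; 0 0.0003 0.0015 0 0 0 0.03; 0 0 0 0 0 0 0.03; 0 0 0 0 0 0 0.03")

```text
time_s: 14.83
tcp_pos: [0.5169, -0.0388, 0.0413]
tcp_rot: [-2.044, 2.116, -0.253]
force: [0.2, -0.4, -1.2]
gripper_width: 0.0389
```

Call:
send_rows(moves="0 0.0003 0.001 0 0 0 0.03; 0 0 0.0005 0 0 0 0.03; 0 0 0 0 0 0 0.03; 0 0 0 0 0 0 0.03")

```text
time_s: 15.17
tcp_pos: [0.5173, -0.0388, 0.0401]
tcp_rot: [-2.044, 2.115, -0.254]
force: [-1.0, 0.3, -1.5]
gripper_width: 0.0387
```

Call:
send_rows(moves="0 -0.00145 0.0004 0 0 0 0.03; 0 -0.00145 0.0004 0 0 0 0.03; 0 0 0 0 0 0 0.03; 0 0 0 0 0 0 0.03")

```text
time_s: 15.5
tcp_pos: [0.5201, -0.0388, 0.04]
tcp_rot: [-2.044, 2.115, -0.253]
force: [-1.7, -0.2, -0.6]
gripper_width: 0.0388
```

Call:
send_rows(moves="0 -0.00145 0.0004 0 0 0 0.03; 0 -0.00145 0.0004 0 0 0 0.03; 0 0 0 0 0 0 0.03; 0 0 0 0 0 0 0.03")

```text
time_s: 15.83
tcp_pos: [0.5204, -0.0382, 0.0397]
tcp_rot: [-2.045, 2.118, -0.247]
force: [-8.7, -2.3, 5.4]
gripper_width: 0.0385
```

Back-stop contact (−8.7 N at the expected x). Relieve, release and retreat.

Call:
send_rows(moves="0 0.002 -0.001 0 0 0 0.03; 0 0 0 0 0 0 0.055; 0 0 0 0 0 0 0.055; 0 0 0 0 0 0 0.055; 0 0.0145 -0.004 0 0 0 0.055; 0 0.0145 -0.004 0 0 0 0.055; 0 0.0145 -0.004 0 0 0 0.055; 0 0.0145 -0.01 0 0 0 0.055; 0 0 -0.02 0 0 0 0.055; 0 0 0 0 0 0 0.055; 0 0 0 0 0 0 0.055")

```text
time_s: 16.75
tcp_pos: [0.4559, -0.0379, 0.0669]
tcp_rot: [-2.043, 2.113, -0.259]
force: [0.7, -0.3, -0.0]
gripper_width: 0.0548
```

```bash
python3 - <<'E'
from h import *
Rv=np.array([[0,-1,0],[-1,0,0],[0,0,-1.]])
goto([.5,-.09,.26],Rv)
im,d,ci,s=snap('wrist'); np.savez('w8.npz',im=im,d=d,**{k:ci[k] for k in ci})
save('w8',cv2.convertScaleAbs(im,alpha=1.0)[0:300,120:520],sc=2)
E
```

```text
t 16.75 tcp [ 0.4559 -0.0379  0.0669] F [ 0.7348 -0.2752 -0.0065] w 0.0548 
xt [-0.0316 -0.9994 -0.0153] zt [ 0.2561  0.0067 -0.9666] q [-0.4019  0.5745  2.1765  0.609   0.187   0.6145]
shift tool [ 0.0478 -0.0938 -0.1757] turn tool [-0.2589  0.0111 -0.0334]
```

View pics/w8.png

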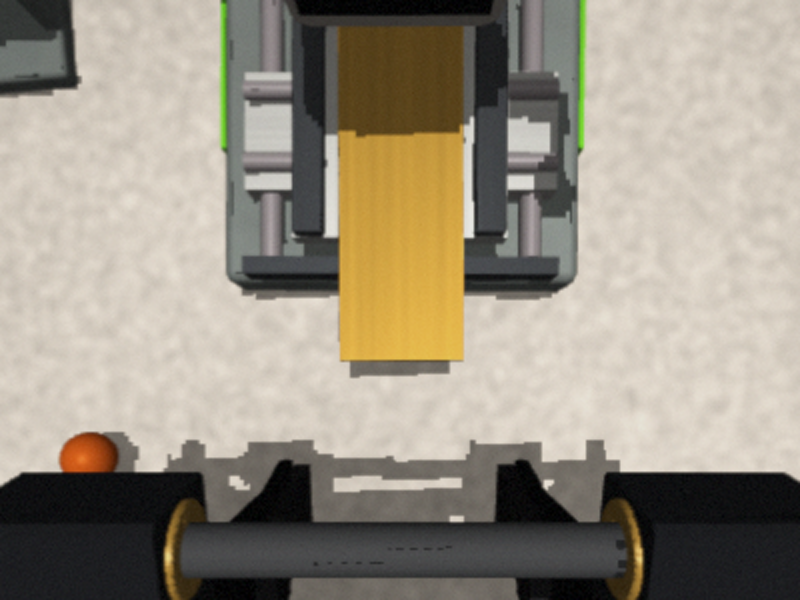

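The blank lies between the guides with its near end at row 360. Next I'll rise, level the tool and close the fingers to press the knob down.

Call:
send_rows(moves="0.004 0 -0.025 0 0 0 0.03; 0.004 -0.009 -0.025 0 0 0 0; 0.008 -0.012 -0.025 0 0 0 0; 0.008 -0.018 -0.025 0 0 0 0; 0.008 -0.018 -0.025 0 0 0 0; 0.008 -0.018 -0.025 0 0 0 0; 0.008 -0.018 -0.025 0 0 0 0; 0 0 0 -0.0863 0.0037 -0.0111 0; 0 0 0 -0.0863 0.0037 -0.0111 0; 0 0 0 -0.0863 0.0037 -0.0111 0; 0 0 0 0 0 0 0; 0 0 0 0 0 0 0")

```text
time_s: 17.8
tcp_pos: [0.5, -0.0894, 0.2571]
tcp_rot: [-2.222, 2.219, 0.006]
force: [-0.5, 0.2, 0.1]
gripper_width: 0.0003
```

```bash
python3 - <<'E'
from h import *
Rv=np.array([[0,-1,0],[-1,0,0],[0,0,-1.]])
goto([.561,-.1,.195],Rv)
b=dict(np.load('w8.npz')); print(onz(b,np.array([(340,360),(463,360),(340,140),(462,140)])/2+[120,0],.053))
im,d,ci,s=snap('wrist'); np.savez('w9.npz',im=im,d=d,**{k:ci[k] for k in ci})
h=cv2.cvtColor(im,cv2.COLOR_RGB2HSV); m=((h[...,0]<6)|(h[...,0]>174))&(h[...,1]>150)&(h[...,2]>60)
n,l,q,c=cv2.connectedComponentsWithStats(m.astype(np.uint8))
for i in range(1,n):
    if q[i][4]>20: print(q[i],c[i],withd(ci,[c[i]],d))
E
```

```text
t 17.80 tcp [ 0.5    -0.0894  0.2571] F [-0.4874  0.2202  0.1136] w 0.0003 
xt [ 0.0013 -1.     -0.0035] zt [-0.0018  0.0035 -1.    ] q [-0.3989  0.3274  1.6778  0.0028  1.1394  1.1695]
shift tool [ 0.0109 -0.0611  0.062 ] turn tool [0.0018 0.0035 0.0013]
[[ 0.4964 -0.0194  0.053 ]
 [ 0.4951 -0.0588  0.053 ]
 [ 0.5664 -0.0218  0.053 ]
 [ 0.5649 -0.0606  0.053 ]]
[324 122  20  21 333] [333.7027 132.2042] [[ 0.5622 -0.0998  0.1722]]
[ 33 173  28  44 565] [ 47.3133 192.9257] [[0.4729 0.2875 0.0223]]
[633 222   7  15  81] [636.5926 229.5679] [[ 0.4331 -0.5004  0.0534]]
```

The blank's near end is at x≈0.4957, as expected when seated. Pressing the lever down.

Call:
send_rows(moves="0.0027 -0.0152 0.0168 0 0 0 0; 0.0027 -0.0152 0.0168 0 0 0 0; 0.0027 -0.0152 0.0168 0 0 0 0; 0.0027 -0.0152 0.0168 0 0 0 0; 0 0 0 0 0 0 0; 0 0 0.005 0 0 0 0; 0 0 0.005 0 0 0 0; 0 0 0.004 0 0 0 0; 0 0 0 0 0 0 0")

```text
time_s: 18.6
tcp_pos: [0.558, -0.1002, 0.1764]
tcp_rot: [2.22, -2.221, -0.008]
force: [0.1, 1.4, -1.6]
gripper_width: 0.0007
```

Call:
send_rows(moves="0 0.0057 0.0033 0 0 0 0; 0 0.0053 0.0039 0 0 0 0; 0 0.0048 0.0044 0 0 0 0; 0 0.0043 0.005 0 0 0 0; 0 0.0038 0.0054 0 0 0 0; 0 0.0031 0.0058 0 0 0 0; 0 0.0025 0.0061 0 0 0 0; 0 0.0018 0.0063 0 0 0 0; 0 0.0011 0.0065 0 0 0 0; 0 0.0004 0.0066 0 0 0 0; 0 0 0 0 0 0 0; 0 0 0 0 0 0 0")

```text
time_s: 19.6
tcp_pos: [0.5144, -0.0987, 0.1207]
tcp_rot: [2.213, -2.208, -0.038]
force: [-15.4, -4.8, 1.7]
gripper_width: 0.0003
```

The fingers slipped in front of the knob (Fx −15). Backing off and locating the knob again.

Call:
send_rows(moves="0 0.012 0 0 0 0 0; 0 0.004 -0.02 0 0 0 0; 0 0 -0.03 0 0 0 0; 0 0 -0.03 0 0 0 0; 0 0 0 0 0 0 0; 0 0 0 0 0 0 0")

```text
time_s: 20.1
tcp_pos: [0.5111, -0.101, 0.2052]
tcp_rot: [-2.22, 2.222, -0.001]
force: [-0.5, 0.5, -0.0]
gripper_width: 0.0002
```

```bash
cat >> h.py <<'E'
def reds(im,d,ci):
    h=cv2.cvtColor(im,cv2.COLOR_RGB2HSV); m=((h[...,0]<6)|(h[...,0]>174))&(h[...,1]>150)&(h[...,2]>50)
    n,l,q,c=cv2.connectedComponentsWithStats(m.astype(np.uint8))
    for i in range(1,n):
        if q[i][4]>12: print(q[i],c[i],withd(ci,[c[i]],d))
E
python3 - <<'E'
from h import *
Rv=np.array([[0,-1,0],[-1,0,0],[0,0,-1.]])
goto([.531,-.1,.14],Rv)
im,d,ci,s=snap('wrist'); np.savez('w9.npz',im=im,d=d,**{k:ci[k] for k in ci})
reds(im,d,ci)
save('w9',cv2.convertScaleAbs(im,alpha=1.0)[0:330,120:520],sc=1.8)
E
```

```text
t 20.10 tcp [ 0.5111 -0.101   0.2052] F [-0.5364  0.5338 -0.0214] w 0.0002 
xt [-0.0006 -1.     -0.0002] zt [ 0.0007  0.0002 -1.    ] q [-0.4101  0.4113  1.7115  0.0005  1.0183  1.1611]
shift tool [-0.001  -0.0199  0.0652] turn tool [-0.0007  0.0002 -0.0006]
[309 176  20  19 298] [318.3859 184.5872] [[ 0.5308 -0.0992  0.1249]]
[  0 192  18  48 450] [  5.9133 220.8822] [[0.4623 0.2858 0.0196]]
```

View pics/w9.png

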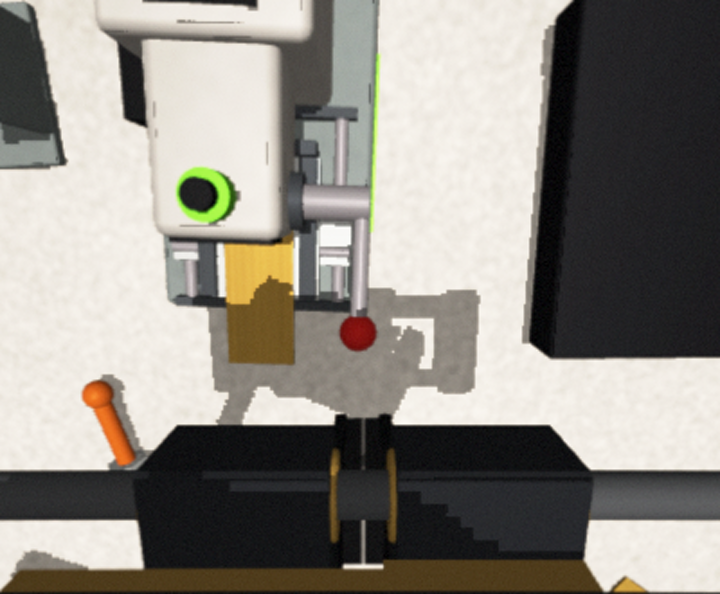

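The lever is almost down (knob top 0.125 against 0.122 originally), and the blank's visible end is still seated. I'll press straight down on the knob.

Call:
send_rows(moves="-0.001 -0.01 0.01 0 0 0 0; 0 -0.011 0.02 0 0 0 0; 0 0 0.03 0 0 0 0; 0 0 0.01 0 0 0 0; 0 0 0.004 0 0 0 0; 0 0 0.004 0 0 0 0; 0 0 0.003 0 0 0 0; 0 0 0.003 0 0 0 0; 0 0 0 0 0 0 0; 0 0 0 0 0 0 0")

```text
time_s: 20.98
tcp_pos: [0.5317, -0.0997, 0.1201]
tcp_rot: [2.221, -2.222, -0.003]
force: [-0.4, 0.1, 0.1]
gripper_width: 0.0004
```

Call:
send_rows(moves="0 0 0.0015 0 0 0 0; 0 0 0.0015 0 0 0 0; 0 0 0 0 0 0 0; 0 0 0 0 0 0 0")

```text
time_s: 21.32
tcp_pos: [0.532, -0.0998, 0.1184]
tcp_rot: [2.221, -2.222, -0.002]
force: [-2.1, 0.3, 10.5]
gripper_width: 0.0006
```

The knob is at its hard stop (10.5 N). Now up and over to look at the pens and rack.

Call:
send_rows(moves="0 0 -0.03 0 0 0 0; 0 0 -0.04 0 0 0 0; 0 0 -0.04 0 0 0 0.03; 0 0 -0.04 0 0 0 0.05; -0.03 0 -0.03 0 0 0 0.05; -0.03 0.005 0 0 0 0 0.05; -0.03 0.005 0 0 0 0 0.05; -0.03 0.005 0 0 0 0 0.05; -0.03 0.005 0 0 0 0 0.05; -0.03 0.005 0 0 0 0 0.05; -0.03 0.005 0 0 0 0 0.05; -0.03 0.005 0 0 0 0 0.05; -0.03 0 0 0 0 0 0.05; 0 0 0 0 0 0 0.05; 0 0 0 0 0 0 0.05")

```text
time_s: 22.57
tcp_pos: [0.4966, 0.171, 0.2968]
tcp_rot: [2.224, -2.218, -0.005]
force: [-0.2, 0.1, 0.2]
gripper_width: 0.05
```

```bash
python3 - <<'E'
from h import *
st()
im,d,ci,s=snap('wrist'); np.savez('w10.npz',im=im,d=d,**{k:ci[k] for k in ci})
tm,td,ct,_=snap('top'); np.savez('top1.npz',im=tm,d=td); reds(tm,td,ct)
a=cv2.convertScaleAbs(im,alpha=1.0)[0:250]; t=cv2.convertScaleAbs(tm,alpha=1.3)
save('w10',np.vstack([cv2.resize(a,(800,312)),cv2.resize(t[100:,60:590],(800,288))])[:600])
E
```

```text
t 22.57 tcp [0.4966 0.171  0.2968] F [-0.1952  0.0777  0.2099] w 0.0500 
xt [ 0.0028 -1.     -0.0017] zt [-0.0026  0.0017 -1.    ] q [0.1174 0.3085 1.5844 0.0021 1.2511 1.6848]
[329 137   4   4  16] [330.5 138.5] [[ 0.6964 -0.0458  0.1524]]
[346 195   5   5  21] [348.1905 196.8571] [[ 0.5278 -0.0971  0.1173]]
[221 215   4  15  46] [222.8913 221.8696] [[0.4636 0.2916 0.0215]]
[477 223  10   9  67] [481.3881 227.5224] [[ 0.4341 -0.5126  0.063 ]]
```

View pics/w10.png

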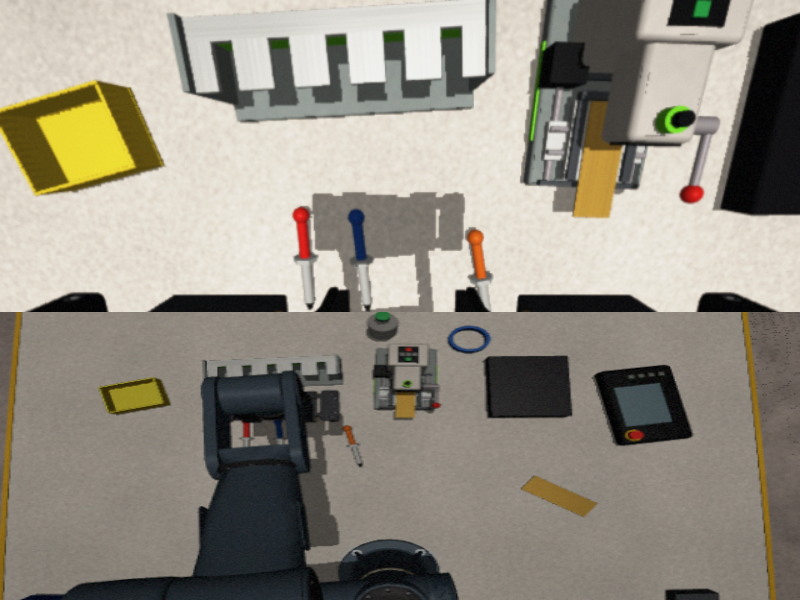

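Three pens only: balls at (302,214) red, (357,216) blue and (476,238) orange. Five slots sit between the white teeth at columns ~228, 283, 338, 395 and 452. The lever is down over the blank. Now the rack from the depth cloud.

```bash
python3 - <<'E'
from h import *
b=dict(np.load('w10.npz'));d=b['d']
V,U=np.mgrid[0:130,110:410]; uv=np.c_[U.ravel(),V.ravel()]
o,dr=ray(b,uv); P=o+dr*d[uv[:,1],uv[:,0]][:,None]
m=(d[uv[:,1],uv[:,0]]>0)
T=P[m&(abs(P[:,2]-.1)<.004)]; print('plate',len(T),T.min(0),T.max(0),np.median(T[:,2]))
# yaw: front ends of teeth: min x in y bins
ys=np.arange(T[:,1].min(),T[:,1].max(),.002)
for y in ys:
    s=T[abs(T[:,1]-y)<.001]
    print('%.3f'%y,len(s),(s[:,0].min().round(4),s[:,0].max().round(4)) if len(s) else '',end=' | ')
print()
print('balls',onz(b,np.array([(302,214),(357,216),(476,238)])/1.25,.019),'\ntips',onz(b,np.array([(310,305),(368,305)])/1.25,.01), 'collars',onz(b,np.array([(304,260),(361,262),(483,279)])/1.25,.015))
E
```

```text
plate 11792 [0.6162 0.0908 0.096 ] [0.6901 0.3608 0.1039] 0.09969991305360021
0.091 2 (np.float64(0.6326), np.float64(0.6326)) | 0.093 2 (np.float64(0.6325), np.float64(0.6327)) | 0.095 4 (np.float64(0.6324), np.float64(0.6326)) | 0.097 32 (np.float64(0.6323), np.float64(0.6514)) | 0.099 102 (np.float64(0.6324), np.float64(0.6897)) | 0.101 116 (np.float64(0.6311), np.float64(0.6896)) | 0.103 116 (np.float64(0.6311), np.float64(0.6901)) | 0.105 114 (np.float64(0.6309), np.float64(0.6894)) | 0.107 114 (np.float64(0.6307), np.float64(0.69)) | 0.109 114 (np.float64(0.6308), np.float64(0.6899)) | 0.111 119 (np.float64(0.6302), np.float64(0.6896)) | 0.113 111 (np.float64(0.6305), np.float64(0.6898)) | 0.115 117 (np.float64(0.6303), np.float64(0.6894)) | 0.117 126 (np.float64(0.6302), np.float64(0.6899)) | 0.119 87 (np.float64(0.6364), np.float64(0.6897)) | 0.121 46 (np.float64(0.6702), np.float64(0.6899)) | 0.123 41 (np.float64(0.6703), np.float64(0.6901)) | 0.125 41 (np.float64(0.6702), np.float64(0.6896)) | 0.127 41 (np.float64(0.6705), np.float64(0.6897)) | 0.129 38 (np.float64(0.6701),
[... 5563 characters left out ...]
6775)) | 0.343 116 (np.float64(0.6178), np.float64(0.6766)) | 0.345 111 (np.float64(0.6176), np.float64(0.6766)) | 0.347 113 (np.float64(0.6176), np.float64(0.6765)) | 0.349 110 (np.float64(0.6177), np.float64(0.6767)) | 0.351 119 (np.float64(0.6169), np.float64(0.6767)) | 0.353 111 (np.float64(0.6168), np.float64(0.6767)) | 0.355 108 (np.float64(0.6167), np.float64(0.6765)) | 0.357 154 (np.float64(0.6163), np.float64(0.6768)) | 0.359 80 (np.float64(0.6163), np.float64(0.6768)) | 
balls [[0.4928 0.2904 0.019 ]
 [0.4906 0.2243 0.019 ]
 [0.4638 0.0794 0.019 ]] 
tips [[0.3703 0.2908 0.01  ]
 [0.3705 0.2145 0.01  ]] collars [[0.4337 0.293  0.015 ]
 [0.4313 0.2215 0.015 ]
 [0.4091 0.0665 0.015 ]]
```

Rack yaw is +0.061. Slot points: slot1 (0.654,0.1285), slot3 (0.648,0.228), slot5 (0.642,0.3285), with plate top at 0.0997. Start with the orange pen (yaw ≈ 0.25).

Call:
send_rows(moves="0.0115 0.0041 0.01 0 0 0 0.045; 0.0115 0.0041 0.02 0 0 0 0.045; 0.0115 0.0041 0.025 0 0 0 0.045; 0.0115 0.0041 0.025 0 0 0 0.045; 0.0115 0.0041 0.025 0 0 0 0.045; 0.0115 0.0041 0.025 0 0 0 0.045; 0.0115 0.0041 0.025 0 0 0 0.045; 0.0111 0.0043 0.02 0 0 -0.06 0.045; 0 0 0.02 0 0 -0.095 0.045; 0 0 0.01 0 0 -0.095 0.045; 0 0 0 0 0 0 0.045; 0 0 0 0 0 0 0.045")

```text
time_s: 23.67
tcp_pos: [0.4633, 0.0774, 0.0912]
tcp_rot: [2.475, -1.933, -0.007]
force: [0.3, 0.7, -0.4]
gripper_width: 0.045
```

```bash
cat >> h.py <<'E'
def pens(im,d,ci):
    h=cv2.cvtColor(im,cv2.COLOR_RGB2HSV)
    for nm,lo,hi in(('orange',5,14),('blue',105,125),('red',-4,4)):
        hh=h[...,0].astype(int); hh=np.where(hh>170,hh-180,hh)
        m=((hh>=lo)&(hh<=hi)&(h[...,1]>150)&(h[...,2]>60))
        n,l,q,c=cv2.connectedComponentsWithStats(m.astype(np.uint8))
        for i in range(1,n):
            if q[i][4]<60: continue
            v,u=np.nonzero(l==i); P=withd(ci,np.c_[u,v],d); t=np.argmax(P[:,2])
            s=P[:,2]>P[:,2].max()-.004
            print(nm,q[i],'hi-cluster',P[s].mean(0),'zmax %.4f'%P[:,2].max(),'min',P.min(0),'max',P.max(0))
E
python3 - <<'E'
from h import *
st()
im,d,ci,s=snap('wrist'); np.savez('w11.npz',im=im,d=d,**{k:ci[k] for k in ci}); pens(im,d,ci)
save('w11',cv2.convertScaleAbs(im,alpha=1.0)[100:330,150:500],sc=2)
E
```

```text
t 23.67 tcp [0.4633 0.0774 0.0912] F [ 0.2884  0.717  -0.4388] w 0.0450 
xt [ 0.2426 -0.9701 -0.0029] zt [-0.0043  0.0019 -1.    ] q [-0.0742  0.549   1.9306  0.0026  0.6663  1.2496]
orange [ 306  196   23   65 1035] hi-cluster [0.4653 0.0812 0.0277] zmax 0.0298 min [0.4158 0.0652 0.0168] max [0.4744 0.0908 0.0298]
blue [ 127  122   28   79 1474] hi-cluster [0.4895 0.2247 0.0278] zmax 0.0300 min [0.4352 0.2157 0.0136] max [0.4986 0.2328 0.03  ]
red [  34   95   35   83 1923] hi-cluster [0.4923 0.2907 0.0274] zmax 0.0294 min [0.4375 0.2819 0.012 ] max [0.5011 0.2999 0.0294]
```

View pics/w11.png

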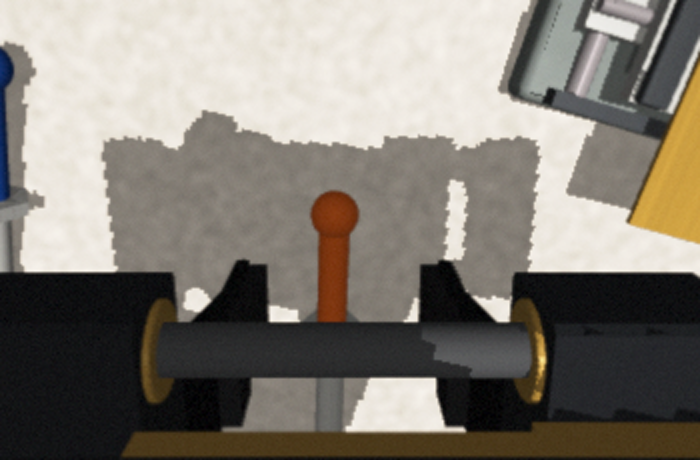

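The orange ball at (335,213) is about 3 mm left of the finger centre (343). Correct, descend and grip.

Call:
send_rows(moves="-0.003 -0.0023 0.02 0 0 0 0.045; 0 0 0.025 0 0 0 0.045; 0 0 0.025 0 0 0 0.045; 0 0 0.013 0 0 0 0.045; 0 0 0.003 0 0 0 0.045; 0 0 0 0 0 0 0.045; 0 0 0 0 0 0 0.045", squeeze=30)

```text
time_s: 24.3
tcp_pos: [0.4654, 0.082, 0.0064]
tcp_rot: [-2.479, 1.928, 0.003]
force: [-0.2, -0.4, 0.4]
gripper_width: 0.0447
```

Call:
send_rows(moves="0 0 0.002 0 0 0 0.045; 0 0 0 0 0 0 0.015; 0 0 0 0 0 0 0.015; 0 0 0 0 0 0 0.015; 0 0 0 0 0 0 0.015; 0 0 0 0 0 0 0.015", squeeze=30)

```text
time_s: 24.8
tcp_pos: [0.4645, 0.0822, 0.0037]
tcp_rot: [2.48, -1.928, -0.005]
force: [0.7, 0.2, -0.1]
gripper_width: 0.0204
```

Call:
send_rows(moves="0 0 -0.01 0 0 0 0.015; 0 0 -0.02 0 0 0 0.015; 0 0 -0.03 0 0 0 0.015; 0 0 -0.035 0 0 0 0.015; 0 0 -0.035 0 0 0 0.015; 0 0 -0.03 0 0 0 0.015; 0 0 -0.02 0 0 0 0.015; 0 0 0 0 0 0 0.015; 0 0 0 0 0 0 0.015")

```text
time_s: 25.55
tcp_pos: [0.4654, 0.0818, 0.1849]
tcp_rot: [-2.48, 1.927, 0.002]
force: [-0.6, -0.3, -1.4]
gripper_width: 0.0183
```

Lifted. Slacken to let it swing, then grip firmly.

Call:
send_rows(moves="0 0 0 0 0 0 0.015; 0 0 0 0 0 0 0.015; 0 0 0 0 0 0 0.015; 0 0 0 0 0 0 0.015; 0 0 0 0 0 0 0.015; 0 0 0 0 0 0 0.015; 0 0 0 0 0 0 0.015; 0 0 0 0 0 0 0.015; 0 0 0 0 0 0 0.015; 0 0 0 0 0 0 0.015; 0 0 0 0 0 0 0.015; 0 0 0 0 0 0 0.015; 0 0 0 0 0 0 0.015; 0 0 0 0 0 0 0.015; 0 0 0 0 0 0 0.015; 0 0 0 0 0 0 0.015; 0 0 0 0 0 0 0.015; 0 0 0 0 0 0 0.015; 0 0 0 0 0 0 0.015; 0 0 0 0 0 0 0.015", squeeze=3)

```text
time_s: 27.22
tcp_pos: [0.4649, 0.0818, 0.1835]
tcp_rot: [2.48, -1.927, -0.006]
force: [-0.7, -0.4, -0.7]
gripper_width: 0.0195
```

Call:
send_rows(moves="0 0 0 0 0 0 0.015; 0 0 0 0 0 0 0.015; 0 0 0 0 0 0 0.015; 0 0 0 0 0 0 0.015", squeeze=25)

```text
time_s: 27.55
tcp_pos: [0.465, 0.0818, 0.1835]
tcp_rot: [2.48, -1.928, -0.006]
force: [-0.7, 0.0, -1.4]
gripper_width: 0.0182
```

```bash
python3 - <<'E'
from h import *
st()
for n in('wrist','scene'):
    im,d,ci,s=snap(n); print(n); pens(im,d,ci)
    np.savez(n+'12.npz',im=im,d=d,**{k:ci[k] for k in ci})
E
```

```text
t 27.55 tcp [0.465  0.0818 0.1835] F [-0.7299  0.0019 -1.3684] w 0.0182 
xt [ 0.2469 -0.969  -0.0027] zt [-0.0034  0.002  -1.    ] q [-0.0644  0.3843  1.8468  0.0022  0.9139  1.2556]
wrist
orange [ 305  212   34   49 1104] hi-cluster [0.4687 0.0823 0.2033] zmax 0.2056 min [0.4621 0.0729 0.1414] max [0.4754 0.0909 0.2056]
blue [188 123  18  58 706] hi-cluster [0.489  0.2245 0.0277] zmax 0.0294 min [0.4355 0.2157 0.0152] max [0.4981 0.2324 0.0294]
red [123 104  22  60 872] hi-cluster [0.4921 0.2909 0.0272] zmax 0.0292 min [0.4372 0.2821 0.0137] max [0.5011 0.3004 0.0292]
red [544 179  27  21 429] hi-cluster [ 0.5289 -0.0969  0.1174] zmax 0.1193 min [ 0.5208 -0.1037  0.1079] max [ 0.5367 -0.0898  0.1193]
scene
blue [   11     0   220   220 29501] hi-cluster [nan nan nan] zmax nan min [nan nan nan] max [nan nan nan]
blue [522 161  24  19 269] hi-cluster [-0.068   0.5111  0.2045] zmax 0.2071 min [-0.072   0.4709  0.1526] max [-0.0609  0.549   0.2071]
blue [570 180  28  21 322] hi-cluster [-0.0677  0.6882  0.2051] zmax 0.2074 min [-0.0716  0.65    0.1538] max [-0.061   0.7283  0.2074]
blue
[... 232 characters left out ...]
0114] max [-0.0596  0.5487  0.0673]
blue [591 194  39  69 378] hi-cluster [-0.8943  0.8188 -0.3675] zmax -0.3653 min [-1.0444  0.7157 -0.7304] max [-0.8097  0.8365 -0.3653]
blue [558 211  25  19 267] hi-cluster [-0.0681  0.6901  0.0638] zmax 0.0661 min [-0.0726  0.6493  0.0149] max [-0.0606  0.7283  0.0661]
blue [231 229  23  21 219] hi-cluster [ 0.7685 -0.18    0.0226] zmax 0.0253 min [ 0.7241 -0.2226  0.0032] max [ 0.8106 -0.1356  0.0253]
red [ 592   90   48   67 1392] hi-cluster [-1.1436  0.5899  0.1315] zmax 0.1315 min [-1.1684  0.5512 -0.2202] max [-1.0664  0.6901  0.1315]
  return _methods._mean(a, axis=axis, dtype=dtype,
  ret = ret.dtype.type(ret / rcount)
h.py:51: RuntimeWarning: Mean of empty slice.
  print(nm,q[i],'hi-cluster',P[s].mean(0),'zmax %.4f'%P[:,2].max(),'min',P.min(0),'max',P.max(0))
  ret = um.true_divide(
```

Orange hangs plumb (colour from z 0.206 to 0.141 in one 13 mm column). The ball centre is 12 mm above the TCP. Carry it to the front of slot 1.

Call:
send_rows(moves="0 0 0 0 0 0.063 0.015; 0 0 0 0 0 0.063 0.015; 0 0 0 0 0 0.064 0.015; -0.0059 -0.015 0 0 0 0 0.015; -0.0059 -0.02 0 0 0 0 0.015; -0.0059 -0.025 0 0 0 0 0.015; -0.0059 -0.025 0 0 0 0 0.015; -0.0059 -0.02 0 0 0 0 0.015; -0.0057 -0.017 0 0 0 0 0.015; 0 0 0 0 0 0 0.015; 0 0 0 0 0 0 0.015")

```text
time_s: 28.57
tcp_pos: [0.5847, 0.1243, 0.1827]
tcp_rot: [2.286, -2.153, -0.007]
force: [-1.1, -0.5, -1.6]
gripper_width: 0.0181
```

```bash
python3 - <<'E'
from h import *
Rv=np.array([[0,-1,0],[-1,0,0],[0,0,-1.]]); goto([.6543,.1285,.1835],Ro.from_euler('z',.061).as_matrix()@Rv)
im,d,ci,s=snap('wrist'); pens(im,d,ci); np.savez('w13.npz',im=im,d=d,**{k:ci[k] for k in ci})
E
```

```text
t 28.57 tcp [0.5847 0.1243 0.1827] F [-1.0905 -0.5423 -1.6281] w 0.0181 
xt [ 0.06   -0.9982 -0.002 ] zt [-0.0044  0.0018 -1.    ] q [0.0217 0.5396 1.5403 0.0021 1.0661 1.5315]
shift tool [-0.     -0.0698 -0.0011] turn tool [ 0.0043  0.002  -0.001 ]
orange [ 305  213   34   48 1108] hi-cluster [0.5884 0.1239 0.2026] zmax 0.2051 min [0.5838 0.1147 0.1414] max [0.5949 0.1329 0.2051]
blue [605   0  20  33 313] hi-cluster [nan nan nan] zmax nan min [nan nan nan] max [nan nan nan]
red [606  58  26  21 411] hi-cluster [ 0.696  -0.0452  0.1533] zmax 0.1541 min [ 0.6907 -0.0528  0.1514] max [ 0.7018 -0.0397  0.1541]
  return _methods._mean(a, axis=axis, dtype=dtype,
  ret = ret.dtype.type(ret / rcount)
h.py:51: RuntimeWarning: Mean of empty slice.
  print(nm,q[i],'hi-cluster',P[s].mean(0),'zmax %.4f'%P[:,2].max(),'min',P.min(0),'max',P.max(0))
  ret = um.true_divide(
```

Call:
send_rows(moves="0 -0.012 0 0 0 0 0.015; 0 -0.012 0 0 0 0 0.015; 0 -0.012 0 0 0 0 0.015; 0 -0.012 0 0 0 0 0.015; 0 -0.012 0 0 0 0 0.015; 0 -0.0095 0 0 0 0 0.015; 0 0 0 0 0 0 0.015; 0 0 0.01 0 0 0 0.015; 0 0 0.01 0 0 0 0.015; 0 0 0.005 0 0 0 0.015; 0 0 0 0 0 0 0.015; 0 0 0 0 0 0 0.015")

```text
time_s: 29.62
tcp_pos: [0.6528, 0.1283, 0.1569]
tcp_rot: [2.285, -2.153, -0.009]
force: [-0.0, -0.5, -0.7]
gripper_width: 0.0183
```

Call:
send_rows(moves="0 0 0.004 0 0 0 0.015; 0 0 0.004 0 0 0 0.015; 0 0 0.001 0 0 0 0.015; 0 0 0 0 0 0 0.015; 0 0 0 0 0 0 0.015")

```text
time_s: 30.03
tcp_pos: [0.654, 0.1284, 0.149]
tcp_rot: [2.286, -2.154, -0.006]
force: [0.4, -0.1, -1.1]
gripper_width: 0.0181
```

Call:
send_rows(moves="0 0 0.001 0 0 0 0.015; 0 0 0.001 0 0 0 0.015; 0 0 0 0 0 0 0.015; 0 0 0 0 0 0 0.015")

```text
time_s: 30.37
tcp_pos: [0.655, 0.1286, 0.1484]
tcp_rot: [-2.285, 2.153, 0.003]
force: [-0.3, 0.8, 6.0]
gripper_width: 0.0182
```

Collar is seated (+6 N). Release, rise and move toward the blue pen (0.490,0.2245).

Call:
send_rows(moves="0 0 -0.0005 0 0 0 0.036; 0 0 0 0 0 0 0.036; 0 0 0 0 0 0 0.036; 0 0 -0.02 0 0 0 0.036; 0 0 -0.035 0 0 0 0.036; 0 0 -0.035 0 0 0 0.036; -0.015 0.027 0 0 0 0 0.045; -0.02 0.035 0 0 0 0 0.045; -0.02 0.035 0 0 0 0 0.045; -0.02 0.035 0.01 0 0 0 0.045; -0.01 0.028 0.03 0 0 0 0.045; 0 0 0.03 0 0 0 0.045; 0 0 0.03 0 0 0 0.045; 0 0 0.02 0 0 0 0.045; 0 0 0 0 0 0 0.045; 0 0 0 0 0 0 0.045")

```text
time_s: 31.7
tcp_pos: [0.4886, 0.2035, 0.1176]
tcp_rot: [2.284, -2.152, -0.009]
force: [0.5, 0.8, 0.4]
gripper_width: 0.0448
```

```bash
python3 -W ignore - <<'E'
from h import *
Rv=np.array([[0,-1,0],[-1,0,0],[0,0,-1.]]); 
im,d,ci,s=snap('wrist'); pens(im,d,ci); np.savez('w14.npz',im=im,d=d,**{k:ci[k] for k in ci})
goto([.489,.2243,.004],Ro.from_euler('z',.061).as_matrix()@Rv)
E
```

```text
blue [286 189  20  64 806] hi-cluster [0.4898 0.2258 0.0278] zmax 0.0299 min [0.4359 0.2167 0.0169] max [0.4986 0.2349 0.0299]
red [213 182  21  54 813] hi-cluster [0.4921 0.2915 0.0276] zmax 0.0295 min [0.4491 0.2825 0.0155] max [0.5014 0.2994 0.0295]
t 31.75 tcp [0.4899 0.2036 0.1187] F [ 0.124  -0.5475  0.6896] w 0.0450 
xt [ 0.0593 -0.9982 -0.0021] zt [-0.0034  0.0019 -1.    ] q [0.1817 0.5546 1.7633 0.0034 0.8267 1.6909]
shift tool [-0.0204 -0.0007  0.1148] turn tool [ 0.0033  0.0021 -0.0017]
```

Call:
send_rows(moves="-0.011 0 0 0 0 0 0.045; -0.0112 0 0.015 0 0 0 0.045; 0 0 0.03 0 0 0 0.045; 0 0 0.03 0 0 0 0.045; 0 0 0.025 0 0 0 0.045; 0 0 0.012 0 0 0 0.045; 0 0 0.0027 0 0 0 0.045; 0 0 0 0 0 0 0.045; 0 0 0 0 0 0 0.045", squeeze=30)

```text
time_s: 32.5
tcp_pos: [0.4891, 0.2265, 0.0052]
tcp_rot: [-2.285, 2.153, 0.003]
force: [-0.1, 0.9, 0.6]
gripper_width: 0.0447
```

Call:
send_rows(moves="0 0 0.0015 0 0 0 0.015; 0 0 0 0 0 0 0.015; 0 0 0 0 0 0 0.015; 0 0 0 0 0 0 0.015; 0 0 0 0 0 0 0.015; 0 0 0 0 0 0 0.015; 0 0 -0.01 0 0 0 0.015; 0 0 -0.02 0 0 0 0.015; 0 0 -0.03 0 0 0 0.015; 0 0 -0.035 0 0 0 0.015; 0 0 -0.035 0 0 0 0.015; 0 0 -0.03 0 0 0 0.015; 0 0 -0.02 0 0 0 0.015; 0 0 0 0 0 0 0.015; 0 0 0 0 0 0 0.015", squeeze=30)

```text
time_s: 33.75
tcp_pos: [0.4888, 0.2258, 0.184]
tcp_rot: [-2.285, 2.153, 0.003]
force: [-0.0, -0.1, -0.9]
gripper_width: 0.0177
```

Call:
send_rows(moves="0 0 0 0 0 0 0.015; 0 0 0 0 0 0 0.015; 0 0 0 0 0 0 0.015; 0 0 0 0 0 0 0.015; 0 0 0 0 0 0 0.015; 0 0 0 0 0 0 0.015; 0 0 0 0 0 0 0.015; 0 0 0 0 0 0 0.015; 0 0 0 0 0 0 0.015; 0 0 0 0 0 0 0.015; 0 0 0 0 0 0 0.015; 0 0 0 0 0 0 0.015; 0 0 0 0 0 0 0.015; 0 0 0 0 0 0 0.015; 0 0 0 0 0 0 0.015; 0 0 0 0 0 0 0.015; 0 0 0 0 0 0 0.015; 0 0 0 0 0 0 0.015; 0 0 0 0 0 0 0.015; 0 0 0 0 0 0 0.015", squeeze=3)

```text
time_s: 35.42
tcp_pos: [0.4884, 0.2257, 0.1824]
tcp_rot: [2.286, -2.154, -0.006]
force: [-1.0, 0.3, -0.2]
gripper_width: 0.0193
```

Call:
send_rows(moves="0 0 0 0 0 0 0.015; 0 0 0 0 0 0 0.015; 0 0 0 0 0 0 0.015; 0 0 0 0 0 0 0.015", squeeze=25)

```text
time_s: 35.75
tcp_pos: [0.4884, 0.2257, 0.1824]
tcp_rot: [2.286, -2.154, -0.006]
force: [-0.2, -0.5, -0.9]
gripper_width: 0.0178
```

```bash
python3 -W ignore - <<'E'
from h import *
Rv=np.array([[0,-1,0],[-1,0,0],[0,0,-1.]]); 
im,d,ci,s=snap('wrist'); pens(im,d,ci); np.savez('w15.npz',im=im,d=d,**{k:ci[k] for k in ci})
goto([.6482-.07,.2283-.0043,.1835],Ro.from_euler('z',.061).as_matrix()@Rv)
E
```

```text
blue [307 242  30  19 433] hi-cluster [0.4934 0.2253 0.2041] zmax 0.2063 min [0.4898 0.2176 0.1994] max [0.4986 0.2329 0.2063]
red [253 171  17  54 631] hi-cluster [0.4919 0.2919 0.0275] zmax 0.0296 min [0.4378 0.2834 0.0156] max [0.5014 0.3016 0.0296]
t 35.80 tcp [0.4884 0.2257 0.1824] F [ 0.3184  0.1706 -0.9107] w 0.0179 
xt [ 0.0594 -0.9982 -0.0021] zt [-0.0034  0.0019 -1.    ] q [0.2235 0.4656 1.6915 0.0032 0.9873 1.7332]
shift tool [ 0.007  -0.0896 -0.0014] turn tool [ 0.0032  0.0021 -0.0016]
```

```bash
python3 -W ignore - <<'E'
from h import *
b=dict(np.load('w15.npz')); im=b['im'];d=b['d']
h=cv2.cvtColor(im,cv2.COLOR_RGB2HSV)
m=(h[...,0]>100)&(h[...,0]<130)&(h[...,1]>110)&(h[...,2]>12); m[:150]=0; m[:,:250]=0;m[:,400:]=0
v,u=np.nonzero(m); print(len(u),u.min(),u.max(),v.min(),v.max())
P=withd(b,np.c_[u,v],d);print(P.min(0),P.max(0))
for r in (225,232,238,245,260): print(r,im[r,322],withd(b,[(322,r)],d))
E
```

```text
1162 250 398 215 397
[0.4887 0.2061 0.1426] [0.5267 0.2466 0.3032]
225 [ 4 18 46] [[0.4952 0.2251 0.1654]]
232 [ 9 19 50] [[0.4957 0.2252 0.1787]]
238 [10 25 55] [[0.4999 0.2255 0.198 ]]
245 [ 5 26 63] [[0.4977 0.2253 0.2021]]
260 [11 28 65] [[0.4913 0.225  0.2063]]
```

Blue hangs plumb too (barrel surface directly under the ball). Carry it to slot 3.

Call:
send_rows(moves="0.0018 -0.018 0 0 0 0 0.015; 0.0018 -0.024 0 0 0 0 0.015; 0.0017 -0.024 0 0 0 0 0.015; 0.0017 -0.0236 0 0 0 0 0.015; 0 0 0 0 0 0 0.015; 0 0 0 0 0 0 0.015")

```text
time_s: 36.3
tcp_pos: [0.5792, 0.2237, 0.1817]
tcp_rot: [2.285, -2.155, -0.006]
force: [-0.9, -0.1, 0.7]
gripper_width: 0.0181
```

```bash
python3 -W ignore - <<'E'
from h import *
Rv=np.array([[0,-1,0],[-1,0,0],[0,0,-1.]]); 
goto([.6482,.2283,.1835],Ro.from_euler('z',.061).as_matrix()@Rv)
E
```

```text
t 36.30 tcp [0.5792 0.2237 0.1817] F [-0.8908 -0.0978  0.7202] w 0.0181 
xt [ 0.0585 -0.9983 -0.0022] zt [-0.0033  0.002  -1.    ] q [0.1876 0.5694 1.4819 0.0029 1.0931 1.6985]
shift tool [-0.0005 -0.0692 -0.002 ] turn tool [ 0.0032  0.0022 -0.0024]
```

Call:
send_rows(moves="0 -0.012 0 0 0 0 0.015; 0 -0.012 0 0 0 0 0.015; -0.0005 -0.012 0 0 0 0 0.015; 0 -0.012 0 0 0 0 0.015; 0 -0.012 0 0 0 0 0.015; 0 -0.0095 0 0 0 0 0.015; 0 0 0 0 0 0 0.015; 0 0 0.01 0 0 0 0.015; 0 0 0.01 0 0 0 0.015; 0 0 0.006 0 0 0 0.015; 0 0 0.004 0 0 0 0.015; 0 0 0.002 0 0 0 0.015; 0 0 0 0 0 0 0.015; 0 0 0 0 0 0 0.015")

```text
time_s: 37.47
tcp_pos: [0.6474, 0.2287, 0.1498]
tcp_rot: [2.286, -2.154, -0.006]
force: [0.2, 0.5, 0.0]
gripper_width: 0.0184
```

Call:
send_rows(moves="0 0 0.0015 0 0 0 0.015; 0 0 0.0015 0 0 0 0.015; 0 0 0.001 0 0 0 0.015; 0 0 0 0 0 0 0.015; 0 0 0 0 0 0 0.015")

```text
time_s: 37.88
tcp_pos: [0.6479, 0.2287, 0.1465]
tcp_rot: [-2.286, 2.154, 0.005]
force: [-0.4, -0.1, 2.3]
gripper_width: 0.0182
```

Blue is seated. Release and go to the red pen.

Call:
send_rows(moves="0 0 -0.0005 0 0 0 0.036; 0 0 0 0 0 0 0.036; 0 0 0 0 0 0 0.036; 0 0 -0.02 0 0 0 0.036; 0 0 -0.035 0 0 0 0.036; 0 0 -0.035 0 0 0 0.036; -0.013 0.026 0 0 0 0 0.045; -0.015 0.032 0 0 0 0 0.045; -0.015 0.032 0 0 0 0 0.045; -0.015 0.032 0.01 0 0 0 0.045; -0.0142 0.0304 0.03 0 0 0 0.045; 0 0 0.03 0 0 0 0.045; 0 0 0.03 0 0 0 0.045; 0 0 0.02 0 0 0 0.045; 0 0 0 0 0 0 0.045; 0 0 0 0 0 0 0.045")

```text
time_s: 39.22
tcp_pos: [0.4926, 0.2907, 0.1184]
tcp_rot: [2.284, -2.152, -0.008]
force: [0.4, 0.1, -0.5]
gripper_width: 0.045
```

```bash
python3 -W ignore - <<'E'
from h import *
im,d,ci,s=snap('wrist'); pens(im,d,ci)
st()
E
```

```text
red [309 192  21  64 887] hi-cluster [0.4922 0.2922 0.0278] zmax 0.0300 min [0.4378 0.2831 0.017 ] max [0.5013 0.3014 0.03  ]
t 39.27 tcp [0.4938 0.2911 0.1196] F [-0.3704  0.1711  0.1728] w 0.0450 
xt [ 0.0593 -0.9982 -0.0023] zt [-0.0028  0.0022 -1.    ] q [0.3361 0.597  1.6556 0.0038 0.8909 1.8451]
```

Call:
send_rows(moves="-0.0012 0.0025 0.01 0 0 0 0.045; 0 0 0.03 0 0 0 0.045; 0 0 0.03 0 0 0 0.045; 0 0 0.03 0 0 0 0.045; 0 0 0.013 0 0 0 0.045; 0 0 0.0025 0 0 0 0.045; 0 0 0 0 0 0 0.045; 0 0 0 0 0 0 0.045", squeeze=30)

```text
time_s: 39.93
tcp_pos: [0.4916, 0.2926, 0.0049]
tcp_rot: [-2.285, 2.153, 0.004]
force: [0.2, 0.1, 0.3]
gripper_width: 0.045
```

Call:
send_rows(moves="0 0 0.001 0 0 0 0.015; 0 0 0 0 0 0 0.015; 0 0 0 0 0 0 0.015; 0 0 0 0 0 0 0.015; 0 0 0 0 0 0 0.015; 0 0 0 0 0 0 0.015; 0 0 -0.01 0 0 0 0.015; 0 0 -0.02 0 0 0 0.015; 0 0 -0.03 0 0 0 0.015; 0 0 -0.035 0 0 0 0.015; 0 0 -0.035 0 0 0 0.015; 0 0 -0.03 0 0 0 0.015; 0 0 -0.02 0 0 0 0.015; 0 0 0 0 0 0 0.015; 0 0 0 0 0 0 0.015", squeeze=30)

```text
time_s: 41.18
tcp_pos: [0.4913, 0.292, 0.1842]
tcp_rot: [-2.285, 2.153, 0.004]
force: [-0.7, 0.6, -0.5]
gripper_width: 0.0181
```

Call:
send_rows(moves="0 0 0 0 0 0 0.015; 0 0 0 0 0 0 0.015; 0 0 0 0 0 0 0.015; 0 0 0 0 0 0 0.015; 0 0 0 0 0 0 0.015; 0 0 0 0 0 0 0.015; 0 0 0 0 0 0 0.015; 0 0 0 0 0 0 0.015; 0 0 0 0 0 0 0.015; 0 0 0 0 0 0 0.015; 0 0 0 0 0 0 0.015; 0 0 0 0 0 0 0.015; 0 0 0 0 0 0 0.015; 0 0 0 0 0 0 0.015; 0 0 0 0 0 0 0.015; 0 0 0 0 0 0 0.015; 0 0 0 0 0 0 0.015; 0 0 0 0 0 0 0.015; 0 0 0 0 0 0 0.015; 0 0 0 0 0 0 0.015", squeeze=3)

```text
time_s: 42.85
tcp_pos: [0.4908, 0.2918, 0.1827]
tcp_rot: [2.286, -2.154, -0.006]
force: [0.4, 0.1, -0.8]
gripper_width: 0.0195
```

Call:
send_rows(moves="0 0 0 0 0 0 0.015; 0 0 0 0 0 0 0.015; 0 0 0 0 0 0 0.015; 0 0 0 0 0 0 0.015", squeeze=25)

```text
time_s: 43.18
tcp_pos: [0.4909, 0.2918, 0.1827]
tcp_rot: [2.286, -2.154, -0.006]
force: [-0.2, -1.0, -0.6]
gripper_width: 0.0177
```

```bash
python3 -W ignore - <<'E'
from h import *
Rv=np.array([[0,-1,0],[-1,0,0],[0,0,-1.]]); 
im,d,ci,s=snap('wrist'); pens(im,d,ci)
goto([.642-.07,.3285-.0043,.1835],Ro.from_euler('z',.061).as_matrix()@Rv)
E
```

```text
red [ 305  211   33   50 1135] hi-cluster [0.4955 0.2915 0.2031] zmax 0.2053 min [0.4906 0.2829 0.1415] max [0.5021 0.3003 0.2053]
t 43.23 tcp [0.4909 0.2918 0.1827] F [ 0.3271  0.6248 -0.8561] w 0.0183 
xt [ 0.0594 -0.9982 -0.0021] zt [-0.0033  0.002  -1.    ] q [0.3391 0.5056 1.6096 0.0035 1.0289 1.8487]
shift tool [-0.0275 -0.0829 -0.001 ] turn tool [ 0.0032  0.0022 -0.0016]
```

Red is plumb. Carry it to slot 5.

Call:
send_rows(moves="-0.0069 -0.018 0 0 0 0 0.015; -0.0069 -0.022 0 0 0 0 0.015; -0.0069 -0.022 0 0 0 0 0.015; -0.0068 -0.0209 0 0 0 0 0.015; 0 0 0 0 0 0 0.015; 0 0 0 0 0 0 0.015")

```text
time_s: 43.73
tcp_pos: [0.5726, 0.3243, 0.1821]
tcp_rot: [2.285, -2.154, -0.006]
force: [-0.2, -0.5, -0.7]
gripper_width: 0.0182
```

```bash
python3 -W ignore - <<'E'
from h import *
Rv=np.array([[0,-1,0],[-1,0,0],[0,0,-1.]]); 
goto([.642,.3285,.1835],Ro.from_euler('z',.061).as_matrix()@Rv)
E
```

```text
t 43.73 tcp [0.5726 0.3243 0.1821] F [-0.2279 -0.534  -0.6655] w 0.0182 
xt [ 0.0592 -0.9982 -0.0021] zt [-0.0036  0.0019 -1.    ] q [0.3444 0.617  1.3814 0.0033 1.1459 1.8546]
shift tool [-0.0001 -0.0695 -0.0017] turn tool [ 0.0034  0.0021 -0.0017]
```

Call:
send_rows(moves="0 -0.012 0 0 0 0 0.015; 0 -0.012 0 0 0 0 0.015; 0 -0.012 0 0 0 0 0.015; 0 -0.012 0 0 0 0 0.015; 0 -0.012 0 0 0 0 0.015; 0 -0.0095 0 0 0 0 0.015; 0 0 0 0 0 0 0.015; 0 0 0.01 0 0 0 0.015; 0 0 0.01 0 0 0 0.015; 0 0 0.006 0 0 0 0.015; 0 0 0.004 0 0 0 0.015; 0 0 0.002 0 0 0 0.015; 0 0 0 0 0 0 0.015; 0 0 0 0 0 0 0.015")

```text
time_s: 44.9
tcp_pos: [0.6412, 0.3285, 0.1502]
tcp_rot: [2.286, -2.154, -0.006]
force: [-0.3, -0.1, -0.9]
gripper_width: 0.0187
```

Call:
send_rows(moves="0 0 0.0015 0 0 0 0.015; 0 0 0.0015 0 0 0 0.015; 0 0 0 0 0 0 0.015; 0 0 0 0 0 0 0.015")

```text
time_s: 45.23
tcp_pos: [0.6417, 0.3286, 0.148]
tcp_rot: [-2.286, 2.154, 0.005]
force: [0.1, 0.3, 0.8]
gripper_width: 0.018
```

Call:
send_rows(moves="0 0 0.001 0 0 0 0.015; 0 0 0 0 0 0 0.015; 0 0 -0.0005 0 0 0 0.036; 0 0 0 0 0 0 0.036; 0 0 0 0 0 0 0.036; 0 0 -0.02 0 0 0 0.036; 0 0 -0.035 0 0 0 0.036; 0 0 -0.035 0 0 0 0.036; 0.02 0.035 -0.02 0 0 0 0.036; 0.025 0.035 -0.02 0 0 0 0.045; 0.025 0.035 -0.02 0 0 0 0.045; 0.025 0.035 -0.02 0 0 0 0.045; 0.025 0.03 0 0 0 0 0.045; 0.025 0 0 0 0 0 0.045; 0 0 0 0 0 0 0.045; 0 0 0 0 0 0 0.045")

```text
time_s: 46.57
tcp_pos: [0.4952, 0.1838, 0.3084]
tcp_rot: [2.284, -2.157, -0.006]
force: [-0.4, 0.6, 0.4]
gripper_width: 0.0457
```

```bash
python3 -W ignore - <<'E'
from h import *
st()
im,d,ci,s=snap('wrist'); pens(im,d,ci)
sm,sd,cs,_=snap('scene'); tm,_,_,_=snap('top')
a=cv2.resize(im[0:235],(800,294)); b=cv2.resize(sm[170:320,190:430],(480,300)); c=cv2.resize(tm[120:260,170:420],(320,180))
c=np.vstack([c,np.zeros((120,320,3),np.uint8)])
save('fin',np.vstack([a,np.hstack([b,c])]))
E
```

```text
t 46.57 tcp [0.4952 0.1838 0.3084] F [-0.3762  0.5931  0.4359] w 0.0457 
xt [ 0.0571 -0.9984 -0.0024] zt [-0.0031  0.0022 -1.    ] q [0.1422 0.3017 1.5605 0.0028 1.2822 1.6551]
orange [374  12  27  34 503] hi-cluster [0.655  0.1296 0.168 ] zmax 0.1700 min [0.6457 0.1206 0.1086] max [0.6637 0.1386 0.17  ]
blue [615   0  25  14 148] hi-cluster [nan nan nan] zmax nan min [nan nan nan] max [nan nan nan]
blue [274  16  20  23 347] hi-cluster [0.647  0.2272 0.1681] zmax 0.1701 min [0.6379 0.2183 0.16  ] max [0.6551 0.2359 0.1701]
red [163  11  40  35 653] hi-cluster [0.6432 0.3283 0.1678] zmax 0.1698 min [0.6342 0.3192 0.1066] max [0.6691 0.3595 0.1698]
red [548 159  17  13 173] hi-cluster [ 0.5291 -0.0972  0.1177] zmax 0.1197 min [ 0.5221 -0.1043  0.1095] max [ 0.5366 -0.0896  0.1197]
```

View pics/fin.png

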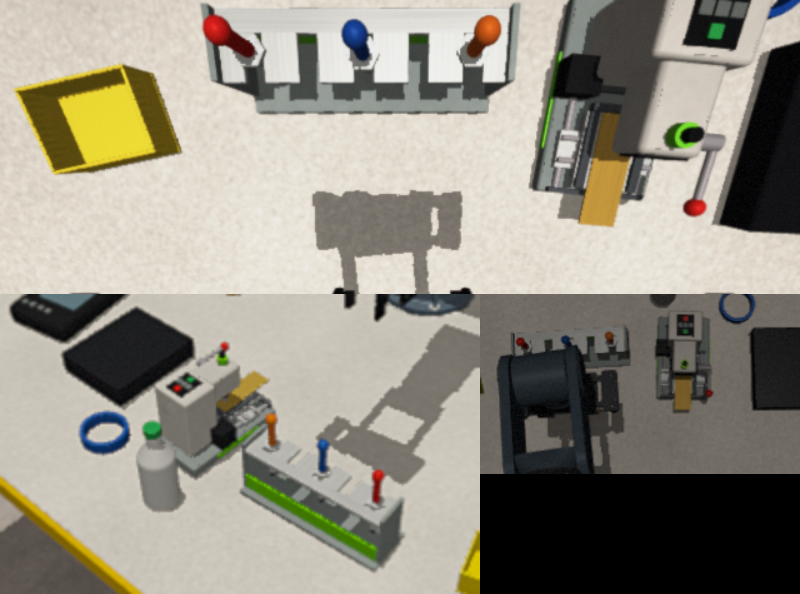

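All three balls top out at z=0.170 (centre 0.160, hung). The lever is down and the blank is in place. One numeric check on the blank, then sign off.

```bash
python3 -W ignore - <<'E'
from h import *
im,d,ci,s=snap('wrist')
h=cv2.cvtColor(im,cv2.COLOR_RGB2HSV); m=((h[...,0]>10)&(h[...,0]<22)&(h[...,1]>120)&(h[...,2]>60)).astype(np.uint8); m[:,:440]=0;m[:,530:]=0;m[230:]=0
n,l,q,c=cv2.connectedComponentsWithStats(m); i=1+np.argmax(q[1:,4]); cs,_=cv2.findContours((l==i).astype(np.uint8),0,2)
bx=cv2.boxPoints(cv2.minAreaRect(cs[0])); P=onz(ci,bx,.053); print(q[i],P)
e=P[np.argsort(P[:,0])[:2]].mean(0); print('near end',e)
v,u=np.nonzero(cv2.erode((l==i).astype(np.uint8),np.ones((3,3)))); W=withd(ci,np.c_[u,v],d); print('z median',np.median(W[:,2]), np.linalg.lstsq(np.c_[W[:,:2],np.ones(len(W))],W[:,2],rcond=None)[0])
if abs(e[0]-.4957)<.003: print(job.sign_off())
E
```

```text
[ 464   91   41   91 2068] [[ 0.4976 -0.0186  0.053 ]
 [ 0.6179 -0.021   0.053 ]
 [ 0.6124 -0.0598  0.053 ]
 [ 0.491  -0.0607  0.053 ]]
near end [ 0.4943 -0.0397  0.053 ]
z median 0.053233061445242064 [-0.0008 -0.0028  0.0536]
the job is handed in; nothing more can be done
None
```

The job is done and handed in at about 47 s of the 210 s allowed.

- **Blank:** The pen-lift lever was lowered at the start, so I raised it first. I slid the blank flat over the granite's near edge, gripped it there, and laid it on the bed between the guides. I pushed it to the back stop, with contact at −8.7 N where the stop was expected.
- **Lever:** On my first push the fingers slipped off the front of the knob (about 15 N sideways). I pressed it again from above until it met its stop at 10.5 N.
- **Pens:** Only orange, blue and red were on the bench, and no green or yellow pen appeared in any view. Each was let swing plumb and hung in slots 1, 3 and 5 in that order.

**Last checks:**
- All three ball tops read z ≈ 0.170, so their centres are 60 mm above the rack plate as specified.
- The lever is level: its knob top reads 0.1197, close to the 0.122 it read when lowered at the start.
- The blank lies flat, with its top at 0.0532 and its near end at x ≈ 0.494. Before lowering the lever that end read 0.4957, so the two differ by about 1.4 mm. That is within the camera's error, but I did not confirm stop contact again after pressing the lever.
- I did not touch the spray bottle, pendant, tape or yellow box. The spray bottle, tape and yellow box are in place in the final pictures, and the pendant is only partly in view there.

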